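Put the calligraphy shelf right

ROBOT

A 6-joint arm with a two-finger parallel gripper is mounted at the origin on the work surface. World frame = base frame: x ahead of the robot, y to its left, z up, the work surface at z = 0. Lengths are in m, angles in rad, forces in N, time in s.
With the tool pointing down it reaches from about 0.35 to 0.975 m from the base axis. Payload 4.9 kg.
Tool frame: the origin (TCP) lies at the very end of the fingers, on their centre line; the grasp point (between the pads) lies 19 mm behind it; x points along the fingers, z is the direction in which the jaws open and shut, and the axes are right-handed (so a half turn about x gives the same grasp; the last joint's range is limited). The gripper opens to 85 mm and grips with 20 to 120 N. Pads are 22 mm wide; open, the fingers measure 114 mm over their backs; the gripper's body (76 mm by 85 mm) begins 54 mm behind the grasp point. The pads swing forward as they close: fully open they stand 13 mm farther back than shut.
Start: joints at [1.225, 0.053, 1.613, -0, 1.476, -0.119], TCP at [0.141, 0.609, 0.231] pointing down, gripper open.
Joint ranges: [-3.01, 3.01], [-1.01, 2.22], [0.06, 2.58], [-1.02, 4.17], [0.09, 2.62], [-3.14, 3.14]. Speed limits (rad/s): [2.57, 2.57, 3.14, 3.14, 3.14, 3.14].

INTERFACE

Orientations are given as a rotation vector (axis times angle).
In Python, from station import ctrl, imaging gives the robot as it stands. The module is installed in compiled form; this text tells all that it offers.
- The arm moves only by the shell command python3 -m jog 'ROWS' [FORCE]. ROWS is JSON, a list that holds one entry, the list of rows, each a list of 5 numbers: the shift along the tool's x, y, z in m, then the turn about the tool's x in rad, then the closure, from -1 (fully open) to 1 (shut). A call has 1 to 12 rows; each row is the pose to reach, as a shift and turn from the pose measured when the call began, along the tool's axes at that moment; what a row does not reach only later rows make up. A row lasts 1/10 s, in which the tool goes at most 50 mm and 8.59 degrees, less where a joint would pass 70% of its speed; a pose out of reach is approached as far as the arm can. A call with a gripper value outside its range is refused whole. The fingers move at their own pace and stop on an object; FORCE is the grip in N (left out, the last holds). Time passes only in rows, so rows that repeat a pose let the fingers close. It gives the time, the measured TCP pose, the force and the opening at its end, in the units of the state.
- ctrl.get_obs(): the state, without advancing time (a new reading comes with each control period).
- imaging.get_image(name): name is "side" or "top" or "wrist"; returns a dict with "color" (480x640x3 uint8, red, green, blue), "intrinsics" (3x3 intrinsics, pixels), "distortion" ([k1, k2, p1, p2, k3] as OpenCV has them; the pictures are not rectified), "R" (3x3) and "t" (3): a world point X has camera coordinates R X + t. Camera axes: x right, y down, z forward; pixel columns grow to the right and rows downward; lengths in m; the calibration is good to about 2 mm. A picture is of the moment at which its call begins. There is no depth.
- ctrl.finish_job(): hands the job in, once; it reports no verdict.
The state is a dict: "t": time; "q": joint angles; "dq": joint speeds; "effort": joint torques, N m; "tool_pos": TCP position; "tool_rot": TCP orientation; "contact_force": force on the tool from outside, world axes, zero at the start; "wrist_torque": the same for the moment, N m; "opening": finger opening in m.
Only numpy, scipy, OpenCV 4.12 (cv2) and the standard library are available. Lean on these libraries where they do the work, as an engineer would, in place of code of your own. Each camera call takes 0.05 s, during which the arm holds its last target.

TASK

The four writing things on the shelf stand on one another's places: put each one upright in the middle of its own, the ivory jar on the round cork coaster, the white brush rest on the blue tile, the tall dark grey seal on the red plate and the broad pale grey seal on the black silicone mat. The empty bamboo board is there as a free spot to park a thing on the way. Set everything down gently, without dropping it, and leave all four standing still and released; which way each one is turned does not matter.

Things in the scene. Friction and masses are not known exactly. Their poses are not given: they have to be found in the camera images.
- jar_mid (a point): round ivory ceramic lidded jar, 56 mm across, straight-sided from 7 to 42 mm above its foot, 60 mm high with its small lid knob; 0.12 to 0.22 kg. Loose, standing upright on one of the places at the start. The point is its centre, half-way up; z up. Belongs on the cork coaster.
- brush_rest_mid (a point): white porcelain brush rest, a row of five rounded peaks: 84 mm long (its y axis), 26 mm wide (its x axis; upright sides 24 mm apart above the 12 mm high foot), 42 mm high at its middle peak, 31 mm at the two beside it (17 mm off centre), 24 mm at the ends; 0.09 to 0.16 kg. Pinch it across its width at the middle. Loose, standing upright on one of the places at the start. The point is its centre, half-way up; z up. Belongs on the blue tile.
- tall_seal_mid (a point): dark grey soapstone seal, an upright square block 34 x 34 mm and 58 mm high, its sides along its x and y axes (its topmost 4 mm are a smaller, 24 mm square cap); 0.13 to 0.23 kg. Loose, standing upright on one of the places at the start. The point is its centre, half-way up; z up. Belongs on the red plate.
- broad_seal_mid (a point): pale grey soapstone seal, an oblong block 54 mm long (its y axis), 30 mm wide (its x axis) and 44 mm high; 0.14 to 0.26 kg. Loose, standing upright on one of the places at the start. The point is its centre, half-way up; z up. Belongs on the silicone mat.
- cork_coaster: round brown cork coaster, 94 mm across: the jar's place. Fixed to the shelf, 5 mm thick, origin at the centre of its underside (shelf level, z = 0), z up. It starts with one of the two seals on it.
- blue_tile: blue ceramic tile, 78 mm (x) by 100 mm (y): the brush rest's place. Fixed to the shelf, 5 mm thick, origin at the centre of its underside (shelf level, z = 0), z up. Unlisted things up to 30 mm high lie between the places, none within 80 mm of a place's centre; taller goods stand only beyond x = 0.75 and |y| = 0.5. It starts with one of the two seals on it.
- red_plate: dark red lacquered plate, 84 mm square: the tall seal's place. Fixed to the shelf, 5 mm thick, origin at the centre of its underside (shelf level, z = 0), z up. It starts with the jar or the brush rest on it.
- silicone_mat: black hard silicone mat, 90 mm square: the broad seal's place. Fixed to the shelf, 5 mm thick, origin at the centre of its underside (shelf level, z = 0), z up. It starts with the jar or the brush rest on it.
- bamboo_board: pale bamboo board, 90 mm square: empty at the start, the free spot for putting a thing down on the way. Fixed to the shelf, 5 mm thick, origin at the centre of its underside (shelf level, z = 0), z up. Places' centres lie at least 130 mm apart.
Not all that is in view belongs to the job. Leave any green look-alike of the part that bears broad_seal_mid alone. There is more than one size of the part that bears brush_rest_mid; the job needs the larger.

How it is judged:
By the outcome, as a careful person would: the job done as asked, in the order asked, and still so for the second after the job is handed in, with the robot touching nothing.
It also fails if it takes over 136 s, if anything falls off the work surface, if the arm or the gripper's body presses on something with over 40 N, if the wrist force passes 120 N, or if a joint passes its speed limit or range.

## Working session

There is one attempt and no reset: what is moved stays moved. The work goes in short steps, Python scripts to look and compute and a shell command to move; the robot and the scene stay as the last step left them, time stands still between calls to the robot, and variables do not carry over. Pictures are saved under pics/ and viewed, and the job is handed in when it is done.

```bash
mkdir -p pics; ls; python3 - <<'E'
from station import ctrl, imaging
import cv2
o=ctrl.get_obs()
print({k:o[k] for k in('t','q','tool_pos','tool_rot','contact_force','opening')})
for n in('side','top','wrist'):
    d=imaging.get_image(n)
    cv2.imwrite(f'pics/{n}0.png',d['color'][:,:,::-1])
    print(n,d['intrinsics'],d['distortion'],d['R'],d['t'])
E
```

```text
pics
{'t': 0.0, 'q': array([ 1.22499188e+00,  5.33860003e-02,  1.61431099e+00,  8.57546864e-06,
        1.47599208e+00, -1.19011969e-01]), 'tool_pos': array([0.14032343, 0.6083992 , 0.2300348 ]), 'tool_rot': array([-1.04170824,  1.3098186 ,  1.03987954]), 'contact_force': array([-0.4481977 ,  0.14443642, -0.59498448]), 'opening': 0.08530157525761732}
side [[587.56459507   0.         316.26667642]
 [  0.         587.56459507 246.00262112]
 [  0.           0.           1.        ]] [-0.03909993  0.          0.          0.          0.        ] [[-0.86446648  0.50267467  0.00398391]
 [ 0.33452038  0.58116539 -0.741851  ]
 [-0.37522502 -0.63997262 -0.67055293]] [ 0.47540946 -0.14566188  1.43836103]
top [[538.98952678   0.         312.8035959 ]
 [  0.         538.98952678 244.31124482]
 [  0.           0.           1.        ]] [-0.15678423  0.          0.          0.          0.        ] [[ 2.87381327e-02 -9.99586900e-01  3.87238931e-04]
 [-9.94710780e-01 -2.86361584e-02 -9.86429618e-02]
 [ 9.86133014e-02  2.44962378e-03 -9.95122815e-01]] [-0.0085351   0.55055953  1.09134149]
wrist [[379.075922     0.         317.83080839]
 [  0.         379.075922   248.10995831]
 [  0.           0.           1.        ]] [0.01812843 0.         0.         0.         0.        ] [[ 0.22520027  0.974311   -0.00170605]
 [ 0.92861631 -0.21410786  0.30303395]
 [ 0.29488403 -0.06982759 -0.95297823]] [-0.62409889 -0.03871863  0.38011729]
```

View pics/top0.png

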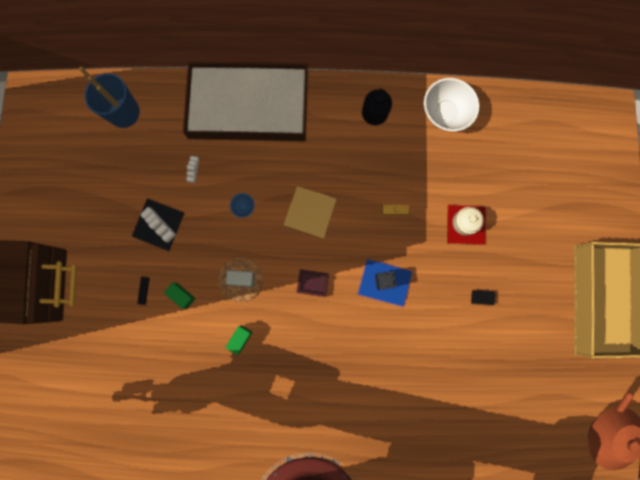

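View pics/side0.png

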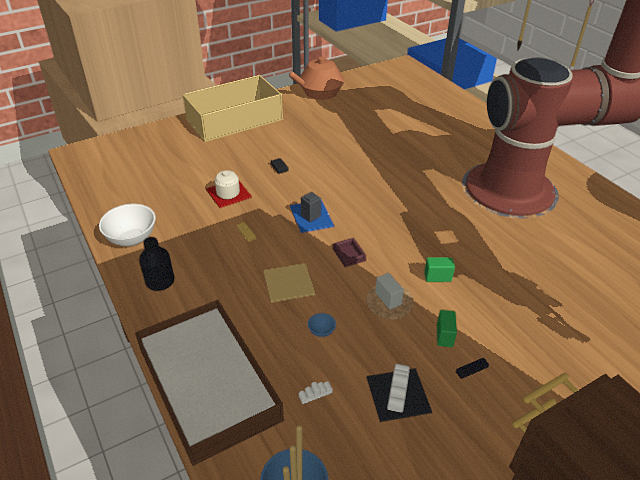

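View pics/wrist0.png

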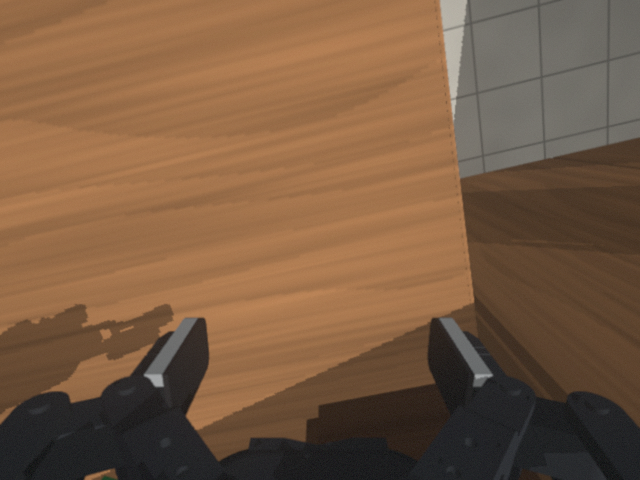

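Top view: jar at (468,221) on the red plate, and tall dark seal at (386,281) on the blue tile. The broad pale seal is at (239,279) on the cork, and the bamboo board at (310,212) is empty. There are two brush-rest candidates: (158,225) on the black mat, which is larger, and (192,169), a small one lying on bare wood. Green blocks at (180,295) and (238,340) are decoys. I'll enlarge to confirm.

```bash
cat > h.py <<'E'
import numpy as np, cv2
from station import ctrl, imaging
def und(d,uv):
    p=cv2.undistortPoints(np.array(uv,float).reshape(-1,1,2),d['intrinsics'],np.array(d['distortion'],float)).reshape(-1,2)
    return np.c_[p,np.ones(len(p))]
def ray(d,uv,z):
    r=und(d,uv)@d['R']; c=-d['R'].T@d['t']
    return c+r*((z-c[2])/r[:,2])[:,None]
def proj(d,X):
    r,_=cv2.Rodrigues(d['R']); return cv2.projectPoints(np.array(X,float).reshape(-1,1,3),r,np.array(d['t']),d['intrinsics'],np.array(d['distortion'],float))[0].reshape(-1,2)
def tool():
    o=ctrl.get_obs(); return o, cv2.Rodrigues(np.array(o['tool_rot']))[0]
E
python3 - <<'E'
from h import *
a=cv2.imread('pics/top0.png');b=cv2.imread('pics/side0.png')
def c(im,x,y,w=45,h=45): return cv2.resize(im[y-h:y+h,x-w:x+w],(266,266),interpolation=cv2.INTER_CUBIC)
g=np.vstack([np.hstack([c(a,175,200,60,60),c(a,239,279),c(a,386,281)]),np.hstack([c(a,468,221),c(a,310,212),c(b,360,390,70,70)])])
cv2.imwrite('pics/crops.png',g)
E
```

```text
(no output)
```

View pics/crops.png

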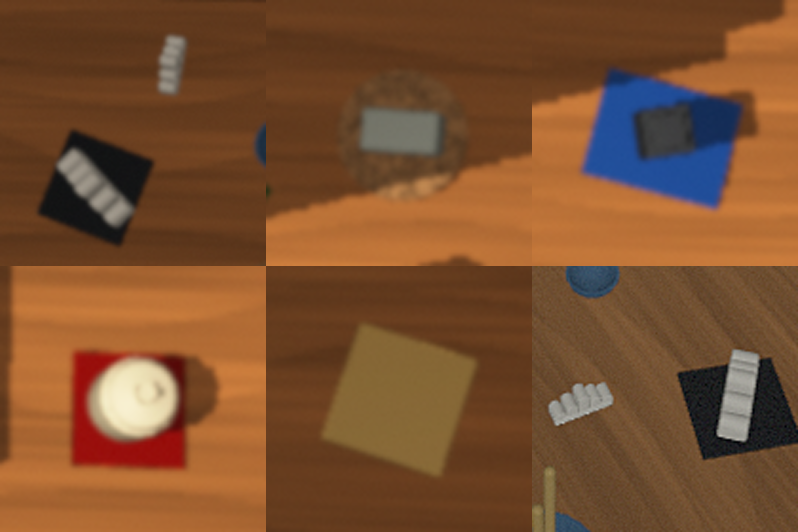

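The larger rest (84 mm) is the one on the mat at (158,225). The one at (192,169) is clearly smaller. I'll fit poses with known-size models in both fixed views.

```bash
cat > fit.py <<'E'
from h import *
from scipy.optimize import minimize
def box(lx,ly,z0,z1):
    return np.array([[sx*lx/2,sy*ly/2,z] for sx in(-1,1) for sy in(-1,1) for z in(z0,z1)])
def cyl(r,z0,z1):
    a=np.linspace(0,2*np.pi,40); return np.array([[r*np.cos(t),r*np.sin(t),z] for t in a for z in(z0,z1)])
def rest():
    P=[]
    for y,z in((0,.042),(.017,.031),(-.017,.031),(.036,.024),(-.036,.024)):
        for s in(-.008,.008): P+=[[s,y-.004*0,z]]
    return np.array(P+list(box(.026,.084,0,.012))+list(box(.024,.08,.012,.02)))
OB={'jar':np.vstack([cyl(.028,.004,.045),cyl(.006,.055,.06)]),'rest':rest(),'tall':np.vstack([box(.034,.034,0,.054),box(.024,.024,.054,.058)]),'broad':box(.030,.054,0,.044)}
PL={'red':box(.084,.084,0,.005),'mat':box(.09,.09,0,.005),'blue':box(.078,.1,0,.005),'bamboo':box(.09,.09,0,.005),'cork':cyl(.047,0,.005)}
def place(P,p,z):
    c,s=np.cos(p[2]),np.sin(p[2]); return P@np.array([[c,s,0],[-s,c,0],[0,0,1]])+[p[0],p[1],z]
S=8
def hullmask(d,X,o,wh):
    uv=proj(d,X); h=cv2.convexHull(((uv-o+.5)*S*1-.5).astype(np.float32)) 
    m=np.zeros((wh[1]*S//2,wh[0]*S//2),np.uint8)
    cv2.fillConvexPoly(m,np.round(h/2*16).astype(np.int32),255,shift=4); 
    return cv2.resize(m,tuple(wh),interpolation=cv2.INTER_AREA)/255.
E
python3 - <<'E'
from h import *
a=cv2.imread('pics/top0.png');b=cv2.imread('pics/side0.png')
from station import imaging
import pickle
cal={n:{k:v for k,v in imaging.get_image(n).items() if k!='color'} for n in('top','side')}
pickle.dump(cal,open('cal.pkl','wb'))
ha=cv2.cvtColor(a,cv2.COLOR_BGR2HSV);hb=cv2.cvtColor(b,cv2.COLOR_BGR2HSV)
T=dict(rest=(158,225),broad=(239,279),cork=(239,297),tall=(386,281),blue=(375,295),jar=(468,221),red=(452,238),bamboo=(310,212),mat=(145,235),wood=(280,320))
for k,(x,y) in T.items():
    p=ray(cal['top'],[(x,y)],.005)[0]; u=proj(cal['side'],[p])[0].round().astype(int)
    print(k,p.round(3),'top',ha[y,x],u,hb[u[1],u[0]])
E
```

```text
rest [0.585 0.342 0.005] top [ 18  36 105] [399 390] [ 34  12 164]
broad [0.475 0.161 0.005] top [ 30  24 118] [391 298] [ 55  12 123]
cork [0.437 0.159 0.005] top [ 15 149 173] [406 291] [ 17 114 156]
tall [ 0.479 -0.149  0.005] top [90  4 65] [310 213] [80 19 81]
blue [ 0.449 -0.127  0.005] top [109 199 155] [326 214] [106 191 155]
jar [ 0.613 -0.326  0.005] top [ 23  47 245] [226 191] [ 23  41 200]
red [ 0.575 -0.29   0.005] top [  1 237 153] [246 193] [  2 214 150]
bamboo [0.622 0.015 0.005] top [ 19 153 135] [289 279] [ 20 118 134]
mat [0.563 0.369 0.005] top [90 13 19] [420 396] [72 80 32]
wood [0.392 0.071 0.005] top [ 13 180 186] [398 257] [ 15 135 177]
```

```bash
cat > dofit.py <<'E'
from fit import *
import pickle
cal=pickle.load(open('cal.pkl','rb'))
def m_low(smax,v0,v1): return lambda h:(h[...,1]<smax)&(h[...,2]>v0)&(h[...,2]<v1)
MO={'rest':m_low(80,60,256),'broad':m_low(65,60,256),'tall':m_low(75,35,110),'jar':m_low(110,75,256)}
MP={'red':lambda h:((h[...,0]<7)|(h[...,0]>172))&(h[...,1]>185)&(h[...,2]<190),'blue':lambda h:(h[...,0]>95)&(h[...,0]<125)&(h[...,1]>110),
 'mat':lambda h:(h[...,2]<48),'bamboo':lambda h:(h[...,0]>=17)&(h[...,0]<32)&(h[...,1]>60)&(h[...,2]>80),
 'cork':None}
def run(ims,names,init,zof,other=None,views=('top','side'),verbose=True):
    """names: model key; fit"""
def masks(h,fn,X,d,pad=14):
    uv=proj(d,X); o=np.floor(uv.min(0)-pad).astype(int); wh=(np.ceil(uv.max(0)+pad)-o).astype(int)
    sub=h[o[1]:o[1]+wh[1],o[0]:o[0]+wh[0]]
    return o,wh,fn(sub).astype(float)
def keep(m):
    n,l,st,_=cv2.connectedComponentsWithStats(m.astype(np.uint8),connectivity=4)
    if n<2:return m
    i=1+np.argmax(st[1:,4]); k=(l==i).astype(np.uint8)
    k=cv2.morphologyEx(k,cv2.MORPH_CLOSE,np.ones((3,3)))
    return k.astype(float)
def fit(model,p0,z,hs,fn,views,extra=None,sym=False):
    D=[]
    for v in views:
        o,wh,m=masks(hs[v],fn,place(model,p0,z),cal[v]); D.append((v,o,wh,keep(m)))
    def cost(p,ret=False):
        c=0;r=[]
        for v,o,wh,m in D:
            k=hullmask(cal[v],place(model,p,z),o,wh)
            if extra is not None: k=np.maximum(k,hullmask(cal[v],extra,o,wh))
            i=np.minimum(k,m).sum()/np.maximum(k,m).sum(); c-=i; r.append(round(i,3))
        return r if ret else c
    best=None
    for y in ([0] if sym else np.arange(0,np.pi,np.pi/10)):
        q=np.array([p0[0],p0[1],y])
        s=minimize(cost,q,method='Nelder-Mead',options=dict(initial_simplex=[q,q+[.008,0,0],q+[0,.008,0],q+[0,0,.2]],xatol=1e-4,fatol=1e-4))
        if best is None or s.fun<best.fun:best=s
    return best.x,cost(best.x,True)
E
cat > f1.py <<'E'
from dofit import *
a=cv2.imread('pics/top0.png');b=cv2.imread('pics/side0.png')
hs={'top':cv2.cvtColor(a,cv2.COLOR_BGR2HSV),'side':cv2.cvtColor(b,cv2.COLOR_BGR2HSV)}
I=dict(rest=(.583,.337),broad=(.472,.156),tall=(.472,-.145),jar=(.60,-.315))
on=dict(rest='mat',broad='cork',tall='blue',jar='red')
R={};Q={}
for vs in(('top',),('side',),('top','side')):
    for k,p in I.items():
        x,c=fit(OB[k],np.array([*p,.9]),.005,hs,MO[k],vs,sym=k=='jar'); R[k]=x
        print(vs,k,x.round(4),c)
for vs in(('top',),('side',),('top','side')):
    for k in('rest','tall','jar',None):
        pl=on[k] if k else 'bamboo'
        fn=(lambda h,a=MP[pl],b=MO.get(k):a(h)|b(h)) if k else MP[pl]
        ex=place(OB[k],R[k],.005) if k else None
        p=R[k][:2] if k else (.622,.015)
        x,c=fit(PL[pl],np.array([*p,.5]),0,hs,fn,vs,extra=ex); Q[pl]=x
        print(vs,pl,x.round(4),c)
import pickle; pickle.dump((R,Q),open('fit0.pkl','wb'))
for n,im in(('top',a),('side',b)):
    im=cv2.resize(im,None,fx=4,fy=4,interpolation=cv2.INTER_CUBIC)
    for d,M,z in((R,OB,.005),(Q,PL,0)):
        for k,x in d.items():
            h=cv2.convexHull(((proj(cal[n],place(M[k],x,z))+.5)*4-.5).round().astype(np.int32)); cv2.polylines(im,[h],True,(0,255,255),1)
    W=[]
    for k in ('rest','broad','tall','jar'):
        u=(proj(cal[n],[[*R[k][:2],.02]])[0]*4).astype(int); W.append(cv2.resize(im[u[1]-150:u[1]+150,u[0]-150:u[0]+150],(300,300)))
    cv2.imwrite(f'pics/fit_{n}.png',np.vstack([np.hstack(W[:2]),np.hstack(W[2:])]))
E
python3 f1.py; python3 - <<'E'
import cv2,numpy as np
cv2.imwrite('pics/fit_both.png',cv2.resize(np.hstack([cv2.imread(f'pics/fit_{n}.png') for n in('top','side')]),(800,400)))
E
```

```text
('top',) rest [0.586  0.3413 2.378 ] [np.float64(0.913)]
('top',) broad [0.4757 0.1561 3.0752] [np.float64(0.864)]
('top',) tall [ 0.4807 -0.1429  0.2361] [np.float64(0.763)]
('top',) jar [ 0.6094 -0.317   0.0775] [np.float64(0.904)]
('side',) rest [0.5876 0.3407 2.3731] [np.float64(0.954)]
('side',) broad [ 0.4794  0.1584 -0.1207] [np.float64(0.903)]
('side',) tall [ 0.4835 -0.1412  1.4532] [np.float64(0.895)]
('side',) jar [ 0.6115 -0.3165 -0.0807] [np.float64(0.947)]
('top', 'side') rest [0.587  0.341  2.3744] [np.float64(0.89), np.float64(0.938)]
('top', 'side') broad [0.4766 0.1569 3.0906] [np.float64(0.852), np.float64(0.869)]
('top', 'side') tall [ 0.4817 -0.1425  0.1603] [np.float64(0.76), np.float64(0.867)]
('top', 'side') jar [ 0.6109 -0.3176 -0.1136] [np.float64(0.897), np.float64(0.941)]
('top',) mat [0.5875 0.3443 1.2357] [np.float64(0.927)]
('top',) blue [ 0.4779 -0.148  -0.2319] [np.float64(0.948)]
('top',) red [ 0.6234 -0.3311  0.3643] [np.float64(0.426)]
('top',) bamboo [ 0.6231  0.0158 -0.289 ] [np.float64(0.964)]
('side',) mat [ 0.5897  0.3445 -0.3301] [np.float64(0.944)]
('side',) blue [ 0.4804 -0.1463 -0.2345] [np.float64(0.928)]
('side',) red [ 0.6093 -0.3206  0.0072] [np.float64(0.934)]
('side',) bamboo [0.6261 0.018  1.2824] [np.float64(0.975)]
('top', 'side') mat [0.589  0.3444 1.2367] [np.float64(0.922), np.float64(0.942)]
('top', 'side') blue [ 0.4788 -0.1474  2.9068] [np.float64(0.939), np.float64(0.915)]
('top', 'side') red [ 0.6092 -0.321   1.57  ] [np.float64(0.421), np.float64(0.934)]
('top', 'side') bamboo [0.6248 0.0168 1.2853] [np.float64(0.938), np.float64(0.952)]
```

View pics/fit_both.png

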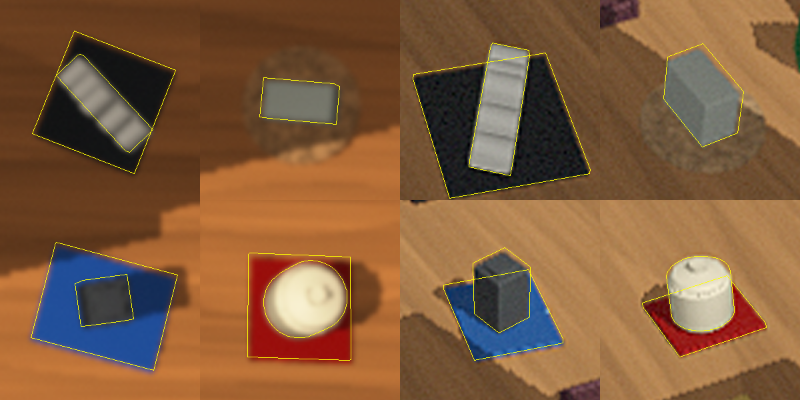

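Overlays match. Now the cork.

```bash
python3 - <<'E'
from dofit import *
W=[]
for n,(x0,y0) in(('top',(0.4755,.157)),('side',(.4755,.157))):
    im0=cv2.imread(f'pics/{n}0.png'); 
    u=proj(cal[n],[[.475,.157,.005]])[0].astype(int); w=32
    s=400/(2*w)
    cr=cv2.resize(im0[u[1]-w:u[1]+w,u[0]-w:u[0]+w],(400,400),interpolation=cv2.INTER_CUBIC)
    cr=cv2.normalize(cr,None,0,255,cv2.NORM_MINMAX); raw=cr.copy()
    q=proj(cal[n],place(cyl(.047,.005,.005),(x0,y0,0),0)); q=((q-u+w+.5)*s-.5).round().astype(np.int32)
    cv2.polylines(cr,[q],True,(0,255,255),1)
    W.append(cr)
cv2.imwrite('pics/cork2.png',np.hstack(W))
E
```

```text
(no output)
```

View pics/cork2.png

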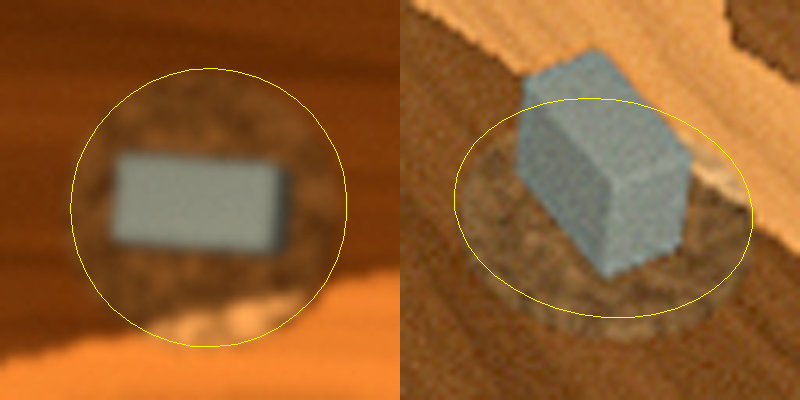

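```bash
cat > go.py <<'E'
import sys
from h import *
# go.py x y z [psi of jaw axis]: prints shift & turn in tool axes
def go(x,y,z,psi=None):
    o,R=tool(); p=np.array(o['tool_pos'])
    s=R.T@(np.array([x,y,z])-p)
    zz=R[:,2]; ps=np.arctan2(zz[1],zz[0])
    t=0
    if psi is not None:
        # turn about tool x by a: new z = -sin a*y + cos a*z (in tool axes)
        a=(psi-ps)*np.sign(R[2,0]); t=(a+np.pi/2)%np.pi-np.pi/2
    print('t %.2f'%o['t'],'pos',p.round(4),'psi %.3f'%ps,'xaxis',R[:,0].round(3),'yaxis',R[:,1].round(3),'q6 %.2f'%o['q'][5],'open %.4f'%o['opening'],'F',np.round(o['contact_force'],1))
    print('  SHIFT',s.round(4),'TURN',round(t,3),'dist %.3f'%np.linalg.norm(s))
if __name__=='__main__': go(*map(float,sys.argv[1:]))
E
python3 go.py .4810 -.142 .15 .2
```

```text
t 0.25 pos [0.1404 0.6087 0.2307] psi 1.344 xaxis [-0.    -0.001 -1.   ] yaxis [-0.974  0.225  0.   ] q6 -0.12 open 0.0851 F [-0.7  0.2  0. ]
  SHIFT [ 0.0813 -0.5006 -0.6548] TURN 1.144 dist 0.828
```

```bash
python3 -m jog '[[[0,-0.5,-0.65,1.14,-1],[0,-0.5,-0.65,1.14,-1],[0,-0.5,-0.65,1.14,-1],[0,-0.5,-0.65,1.14,-1],[0,-0.5,-0.65,1.14,-1],[0,-0.5,-0.65,1.14,-1],[0,-0.5,-0.65,1.14,-1],[0,-0.5,-0.65,1.14,-1],[0,-0.5,-0.65,1.14,-1],[0,-0.5,-0.65,1.14,-1],[0,-0.5,-0.65,1.14,-1],[0,-0.5,-0.65,1.14,-1]]]' 40; python3 go.py .4810 -.142 .15 .2
```

```text
t: 1.45
tool_pos: [0.3903, 0.0612, 0.2316]
tool_rot: [-0.161, 1.564, 0.159]
contact_force: [1.4, 0.3, 0.8]
opening: 0.0853
t 1.45 pos [0.3903 0.0612 0.2316] psi 0.204 xaxis [ 0.001 -0.001 -1.   ] yaxis [-0.202  0.979 -0.001] q6 -0.24 open 0.0853 F [1.4 0.3 0.8]
  SHIFT [ 0.0819 -0.2173  0.0476] TURN 0.004 dist 0.237
```

```bash
python3 -m jog '[[[0.04,-0.217,0.048,0,-1],[0.04,-0.217,0.048,0,-1],[0.04,-0.217,0.048,0,-1],[0.04,-0.217,0.048,0,-1],[0.04,-0.217,0.048,0,-1],[0.04,-0.217,0.048,0,-1],[0.04,-0.217,0.048,0,-1]]]'; python3 go.py .4810 -.142 .15 .2
cat > look.py <<'E'
import sys; from fit import *
d=imaging.get_image('wrist'); cv2.imwrite(f'pics/{sys.argv[1]}.png',d['color'][:,:,::-1])
import pickle; pickle.dump(d,open(f'pics/{sys.argv[1]}.pkl','wb'))
E
python3 look.py w1
```

```text
t: 2.15
tool_pos: [0.481, -0.1417, 0.1915]
tool_rot: [-0.159, 1.565, 0.159]
contact_force: [-0.2, -1.1, -0.6]
opening: 0.0852
t 2.15 pos [ 0.481  -0.1417  0.1915] psi 0.203 xaxis [ 0.  0. -1.] yaxis [-0.201  0.98   0.   ] q6 -0.64 open 0.0852 F [-0.2 -1.1 -0.6]
  SHIFT [ 0.0415 -0.0003 -0.0001] TURN 0.003 dist 0.042
```

View pics/w1.png

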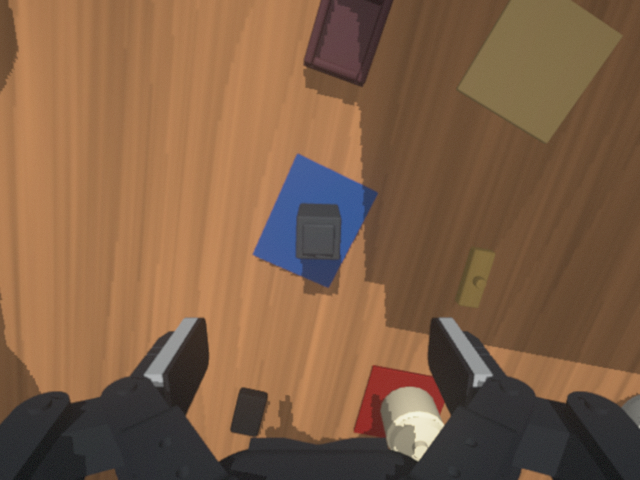

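Wrist view: seal at (320,232) on the tile, already nearly square to the jaws; bamboo at (540,65), red plate at (398,400). I'll fit from this view too.

```bash
cat > wfit.py <<'E'
import sys,pickle
from dofit import *
def wf(pic,items,draw=True):
    """items: list of (model key, (x,y,yaw0), object-on-it or None)"""
    d=pickle.load(open(f'pics/{pic}.pkl','rb')); cal['wrist']=d
    hs={'wrist':cv2.cvtColor(np.ascontiguousarray(d['color'][:,:,::-1]),cv2.COLOR_BGR2HSV)}
    R={}; im=np.ascontiguousarray(d['color'][:,:,::-1]).copy()
    for k,p,on in items:
        if k in OB: x,c=fit(OB[k],np.array(p),.005,hs,MO[k],('wrist',),sym=k=='jar'); M,z=OB[k],.005
        else:
            fn=(lambda h,a=MP[k],b=MO[on]:a(h)|b(h)) if on else MP[k]
            ex=place(OB[on],R[on],.005) if on else None
            x,c=fit(PL[k],np.array(p),0,hs,fn,('wrist',),extra=ex); M,z=PL[k],0
        R[k]=x; print(k,x.round(4),c)
        h=cv2.convexHull(proj(d,place(M,x,z)).round().astype(np.int32)); cv2.polylines(im,[h],True,(0,255,255),1)
    cv2.imwrite(f'pics/{pic}_fit.png',im)
    return R
E
python3 - <<'E'
from wfit import *
wf('w1',[('tall',(.481,-.142,.2),None),('blue',(.479,-.147,-.23),'tall'),('bamboo',(.6248,.0168,1.285),None)])
E
```

```text
bash:   718 Segmentation fault         python3 - <<'E'
from wfit import *
wf('w1',[('tall',(.481,-.142,.2),None),('blue',(.479,-.147,-.23),'tall'),('bamboo',(.6248,.0168,1.285),None)])
E
```

```bash
sed -i 's/wh=(np.ceil(uv.max(0)+pad)-o).astype(int)$/e=np.minimum(np.ceil(uv.max(0)+pad),[640,480]).astype(int); o=np.maximum(o,0); wh=e-o/' dofit.py
python3 - <<'E'
from wfit import *
wf('w1',[('tall',(.481,-.142,.2),None),('blue',(.479,-.147,-.23),'tall'),('bamboo',(.6248,.0168,1.285),None)])
E
```

```text
tall [ 0.4811 -0.1435  0.1845] [np.float64(0.927)]
blue [ 0.4781 -0.1475 -0.2394] [np.float64(0.956)]
bamboo [ 0.6239  0.0158 -0.2908] [np.float64(0.986)]
```

View pics/w1_fit.png

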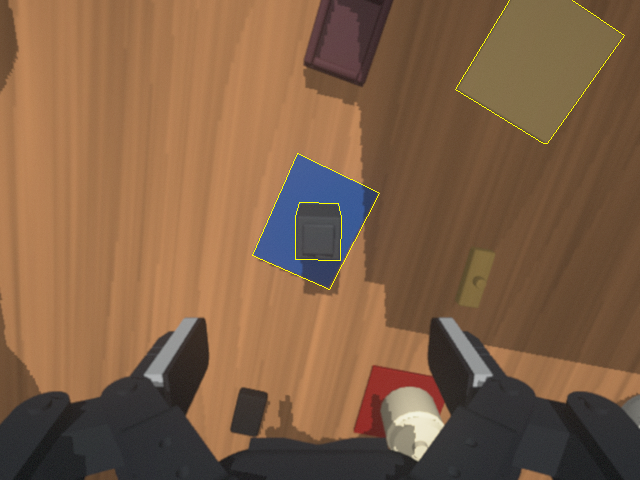

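```bash
python3 go.py .4811 -.143 .02 .185; python3 -m jog '[[[0.05,-0.001,0,-0.018,-1],[0.09,-0.001,0,-0.018,-1],[0.12,-0.001,0,-0.018,-1],[0.14,-0.001,0,-0.018,-1],[0.155,-0.001,0,-0.018,-1],[0.165,-0.001,0,-0.018,-1],[0.171,-0.001,0,-0.018,-1],[0.171,-0.001,0,-0.018,-1],[0.171,-0.001,0,-0.018,-1]]]' 40; python3 go.py .4811 -.143 .02 .185
```

```text
t 2.20 pos [ 0.481  -0.141   0.1918] psi 0.204 xaxis [ 0.001 -0.    -1.   ] yaxis [-0.203  0.979 -0.   ] q6 -0.64 open 0.0854 F [-0.2 -1.   0.2]
  SHIFT [ 0.1718 -0.0019 -0.0004] TURN 0.019 dist 0.172
t: 3.1
tool_pos: [0.482, -0.1421, 0.0218]
tool_rot: [-0.175, 1.561, 0.174]
contact_force: [0.6, -0.1, -0.6]
opening: 0.0855
t 3.10 pos [ 0.482  -0.1421  0.0218] psi 0.222 xaxis [ 0.002 -0.001 -1.   ] yaxis [-0.22   0.975 -0.001] q6 -0.66 open 0.0855 F [ 0.6 -0.1 -0.6]
  SHIFT [ 0.0018 -0.0007 -0.0011] TURN 0.037 dist 0.002
```

```bash
python3 -m jog '[[[0.002,-0.001,-0.001,0.037,-1],[0.002,-0.001,-0.001,0.037,-1],[0.002,-0.001,-0.001,0.037,0.2],[0.002,-0.001,-0.001,0.037,0.5],[0.002,-0.001,-0.001,0.037,1],[0.002,-0.001,-0.001,0.037,1],[0.002,-0.001,-0.001,0.037,1],[0.002,-0.001,-0.001,0.037,1],[0.002,-0.001,-0.001,0.037,1],[0.002,-0.001,-0.001,0.037,1]]]' 40; python3 go.py .624 .016 .12 .2
```

```text
t: 4.1
tool_pos: [0.4816, -0.1434, 0.02]
tool_rot: [-0.147, 1.563, 0.144]
contact_force: [0.8, -0.3, 3.0]
opening: 0.0334
t 4.10 pos [ 0.4816 -0.1434  0.02  ] psi 0.185 xaxis [ 0.003 -0.001 -1.   ] yaxis [-0.184  0.983 -0.002] q6 -0.62 open 0.0334 F [ 0.8 -0.3  3. ]
  SHIFT [-0.0997  0.1303  0.1696] TURN -0.015 dist 0.236
```

```bash
python3 -m jog '[[[-0.02,0,0,0,1],[-0.05,0,0,0,1],[-0.08,0,0,0,1],[-0.1,0.03,0.04,0,1],[-0.1,0.06,0.08,0,1],[-0.1,0.09,0.12,0,1],[-0.1,0.12,0.15,0,1],[-0.1,0.13,0.17,0,1],[-0.1,0.13,0.17,0,1],[-0.1,0.13,0.17,0,1],[-0.1,0.13,0.17,0,1]]]'; python3 go.py .624 .016 .0205 .2
```

```text
t: 5.2
tool_pos: [0.6233, 0.0152, 0.1194]
tool_rot: [-0.146, 1.565, 0.144]
contact_force: [-0.2, 0.5, -1.3]
opening: 0.0334
t 5.20 pos [0.6233 0.0152 0.1194] psi 0.185 xaxis [ 0.001 -0.001 -1.   ] yaxis [-0.184  0.983 -0.001] q6 -0.28 open 0.0334 F [-0.2  0.5 -1.3]
  SHIFT [0.0989 0.0008 0.0008] TURN -0.015 dist 0.099
```

```bash
python3 -m jog '[[[0.03,0.001,0.001,0,1],[0.06,0.001,0.001,0,1],[0.08,0.001,0.001,0,1],[0.09,0.001,0.001,0,1],[0.094,0.001,0.001,0,1],[0.096,0.001,0.001,0,1],[0.0975,0.001,0.001,0,1],[0.0985,0.001,0.001,0,1],[0.0985,0.001,0.001,0,1]]]'; python3 go.py .624 .016 .0200 .2
```

```text
t: 6.1
tool_pos: [0.6247, 0.0162, 0.0216]
tool_rot: [-0.146, 1.564, 0.144]
contact_force: [0.4, 0.2, -1.4]
opening: 0.0333
t 6.10 pos [0.6247 0.0162 0.0216] psi 0.185 xaxis [ 0.002 -0.001 -1.   ] yaxis [-0.184  0.983 -0.002] q6 -0.28 open 0.0333 F [ 0.4  0.2 -1.4]
  SHIFT [ 0.0016 -0.0001 -0.0007] TURN -0.015 dist 0.002
```

```bash
python3 -m jog '[[[0.0005,0,0,0,1],[0.001,0,0,0,1],[0.0015,0,0,0,1],[0.0015,0,0,0,1]]]'; python3 go.py .624 .016 .0200 .2
```

```text
t: 6.5
tool_pos: [0.6246, 0.0162, 0.0201]
tool_rot: [-0.146, 1.564, 0.144]
contact_force: [-0.3, 0.2, -1.1]
opening: 0.0338
t 6.50 pos [0.6246 0.0162 0.0201] psi 0.185 xaxis [ 0.002 -0.001 -1.   ] yaxis [-0.184  0.983 -0.002] q6 -0.28 open 0.0338 F [-0.3  0.2 -1.1]
  SHIFT [ 0.0001 -0.0001 -0.0007] TURN -0.015 dist 0.001
```

```bash
python3 -m jog '[[[0.0005,0,0,0,1],[0.0005,0,0,0,1],[0.001,0,0,0,1],[0.001,0,0,0,1]]]'; python3 go.py .624 .016 .0200 .2
```

```text
t: 6.9
tool_pos: [0.6247, 0.0162, 0.02]
tool_rot: [-0.146, 1.564, 0.144]
contact_force: [-3.7, -0.2, 6.2]
opening: 0.0339
t 6.90 pos [0.6247 0.0162 0.02  ] psi 0.185 xaxis [ 0.002 -0.001 -1.   ] yaxis [-0.184  0.983 -0.002] q6 -0.28 open 0.0339 F [-3.7 -0.2  6.2]
  SHIFT [ 0.     -0.0001 -0.0007] TURN -0.015 dist 0.001
```

```bash
python3 -m jog '[[[0,0,0,0,0.3],[0,0,0,0,0.1],[0,0,0,0,-0.3],[0,0,0,0,-1],[0,0,0,0,-1],[0,0,0,0,-1],[-0.03,0,0,0,-1],[-0.08,0,0,0,-1],[-0.12,0,0,0,-1],[-0.15,0,0,0,-1]]]'; python3 go.py .586 .341 .19 2.375
```

```text
t: 7.9
tool_pos: [0.6255, 0.0163, 0.1737]
tool_rot: [-0.147, 1.561, 0.143]
contact_force: [0.3, 0.3, -0.7]
opening: 0.0852
t 7.90 pos [0.6255 0.0163 0.1737] psi 0.185 xaxis [ 0.006 -0.002 -1.   ] yaxis [-0.184  0.983 -0.003] q6 -0.28 open 0.0852 F [ 0.3  0.3 -0.7]
  SHIFT [-0.0171  0.3263  0.0209] TURN 0.951 dist 0.327
```

```bash
python3 -m jog '[[[-0.017,0.326,0.021,0.95,-1],[-0.017,0.326,0.021,0.95,-1],[-0.017,0.326,0.021,0.95,-1],[-0.017,0.326,0.021,0.95,-1],[-0.017,0.326,0.021,0.95,-1],[-0.017,0.326,0.021,0.95,-1],[-0.017,0.326,0.021,0.95,-1],[-0.017,0.326,0.021,0.95,-1],[-0.017,0.326,0.021,0.95,-1],[-0.017,0.326,0.021,0.95,-1]]]'; python3 go.py .586 .341 .19 2.375; python3 look.py w2; python3 - <<'E'
from wfit import *
wf('w2',[('rest',(.586,.341,2.375),None),('mat',(.588,.344,1.236),'rest')])
E
```

```text
t: 8.9
tool_pos: [0.5863, 0.3397, 0.1895]
tool_rot: [0.598, 1.481, -0.598]
contact_force: [-0.2, 0.1, -0.3]
opening: 0.0854
t 8.90 pos [0.5863 0.3397 0.1895] psi -0.766 xaxis [ 0.005 -0.002 -1.   ] yaxis [0.693 0.721 0.002] q6 1.18 open 0.0854 F [-0.2  0.1 -0.3]
  SHIFT [-0.0005  0.0008 -0.0011] TURN 0.001 dist 0.001
rest [0.5968 0.3452 2.1984] [np.float64(0.559)]
mat [ 0.5878  0.3428 -0.3158] [np.float64(0.65)]
```

View pics/w2_fit.png

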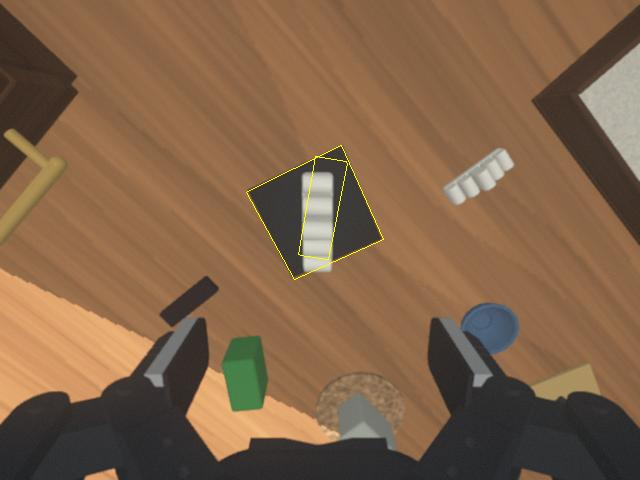

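Wrist view: large rest at (317,222) on the mat, square to the jaws; the mask thresholds were off (brighter mat here), so I'll refit.

```bash
python3 - <<'E'
import wfit; from wfit import *
wfit.MO['rest']=lambda h:(h[...,1]<90)&(h[...,2]>105)
wfit.MP['mat']=lambda h:(h[...,2]<75)&(h[...,1]<110)
wf('w2',[('rest',(.586,.341,2.375),None),('mat',(.588,.344,1.236),'rest')])
E
python3 go.py .586 .341 .006 2.375
```

```text
rest [0.5857 0.3393 2.3846] [np.float64(0.968)]
mat [ 0.5876  0.3433 -0.3341] [np.float64(0.956)]
t 8.95 pos [0.5864 0.3393 0.1896] psi -0.766 xaxis [ 0.005 -0.002 -1.   ] yaxis [0.694 0.72  0.002] q6 1.18 open 0.0857 F [-0.3 -0.1 -0.6]
  SHIFT [ 0.1836  0.0005 -0.0024] TURN 0.0 dist 0.184
```

View pics/w2_fit.png

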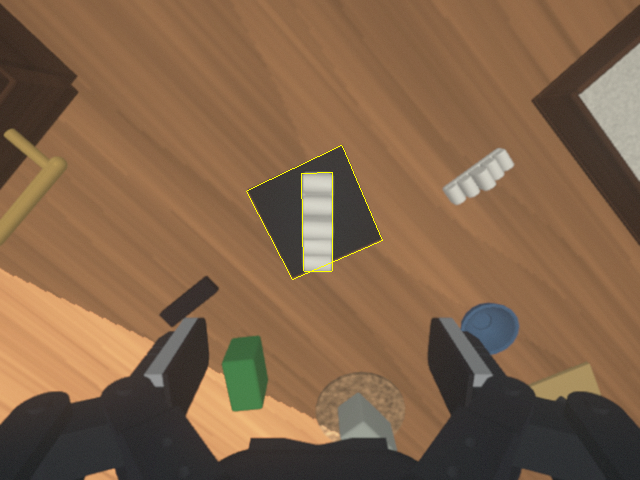

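```bash
python3 -m jog '[[[0.05,0.001,0,0,-1],[0.09,0.001,0,0,-1],[0.12,0.001,0,0,-1],[0.14,0.001,0,0,-1],[0.155,0.001,0,0,-1],[0.165,0.001,0,0,-1],[0.17,0.001,0,0,-1],[0.1715,0.001,0,0,-1],[0.1715,0.001,0,0,-1],[0.1715,0.001,0,0,-1]]]' 40; python3 go.py .586 .340 .018 2.38
```

```text
t: 9.95
tool_pos: [0.5888, 0.3401, 0.0194]
tool_rot: [0.6, 1.479, -0.597]
contact_force: [-0.2, 0.4, -0.1]
opening: 0.0854
t 9.95 pos [0.5888 0.3401 0.0194] psi -0.766 xaxis [ 0.007 -0.001 -1.   ] yaxis [0.693 0.721 0.004] q6 1.18 open 0.0854 F [-0.2  0.4 -0.1]
  SHIFT [ 0.0014 -0.002  -0.002 ] TURN -0.005 dist 0.003
```

```bash
python3 -m jog '[[[0.0015,-0.002,-0.002,-0.005,-1],[0.0015,-0.002,-0.002,-0.005,-0.3],[0.0015,-0.002,-0.002,-0.005,0.2],[0.0015,-0.002,-0.002,-0.005,0.5],[0.0015,-0.002,-0.002,-0.005,1],[0.0015,-0.002,-0.002,-0.005,1],[0.0015,-0.002,-0.002,-0.005,1],[0.0015,-0.002,-0.002,-0.005,1],[0.0015,-0.002,-0.002,-0.005,1],[0.0015,-0.002,-0.002,-0.005,1]]]' 40; python3 go.py .478 -.1475 .12 2.9
```

```text
t: 10.95
tool_pos: [0.5862, 0.3401, 0.018]
tool_rot: [0.596, 1.48, -0.593]
contact_force: [0.8, 0.5, 0.3]
opening: 0.0234
t 10.95 pos [0.5862 0.3401 0.018 ] psi -0.761 xaxis [ 0.007 -0.001 -1.   ] yaxis [0.69  0.724 0.004] q6 1.18 open 0.0234 F [0.8 0.5 0.3]
  SHIFT [-0.1022 -0.4272  0.2587] TURN -0.52 dist 0.510
```

```bash
python3 -m jog '[[[-0.02,0,0,0,1],[-0.05,0,0,0,1],[-0.08,0,0,0,1],[-0.1,-0.03,0.02,-0.05,1],[-0.1,-0.427,0.259,-0.52,1],[-0.1,-0.427,0.259,-0.52,1],[-0.1,-0.427,0.259,-0.52,1],[-0.1,-0.427,0.259,-0.52,1],[-0.1,-0.427,0.259,-0.52,1],[-0.1,-0.427,0.259,-0.52,1],[-0.1,-0.427,0.259,-0.52,1],[-0.1,-0.427,0.259,-0.52,1]]]'; python3 go.py .478 -.1475 .12 2.9
```

```text
t: 12.15
tool_pos: [0.4916, -0.0845, 0.1175]
tool_rot: [0.189, 1.555, -0.189]
contact_force: [0.8, -1.2, -0.5]
opening: 0.0236
t 12.15 pos [ 0.4916 -0.0845  0.1175] psi -0.241 xaxis [ 0.007 -0.001 -1.   ] yaxis [0.239 0.971 0.001] q6 -0.08 open 0.0236 F [ 0.8 -1.2 -0.5]
  SHIFT [-0.0025 -0.0644  0.0019] TURN 0.001 dist 0.064
```

```bash
python3 -m jog '[[[0,-0.04,0.002,0,1],[0,-0.064,0.002,0,1],[0.02,-0.064,0.002,0,1],[0.05,-0.064,0.002,0,1],[0.075,-0.064,0.002,0,1],[0.085,-0.064,0.002,0,1],[0.09,-0.064,0.002,0,1],[0.094,-0.064,0.002,0,1],[0.096,-0.064,0.002,0,1],[0.0965,-0.064,0.002,0,1]]]'; python3 go.py .4783 -.1475 .018 2.9
```

```text
t: 13.15
tool_pos: [0.4797, -0.1475, 0.0218]
tool_rot: [0.188, 1.554, -0.189]
contact_force: [0.6, 1.2, -1.9]
opening: 0.0237
t 13.15 pos [ 0.4797 -0.1475  0.0218] psi -0.241 xaxis [ 0.009 -0.002 -1.   ] yaxis [0.238 0.971 0.   ] q6 -0.21 open 0.0237 F [ 0.6  1.2 -1.9]
  SHIFT [ 0.0038 -0.0003 -0.0014] TURN 0.001 dist 0.004
```

```bash
python3 -m jog '[[[0.001,0,-0.0015,0,1],[0.002,0,-0.0015,0,1],[0.003,0,-0.0015,0,1],[0.0035,0,-0.0015,0,1],[0.0035,0,-0.0015,0,1],[0.0035,0,-0.0015,0,1]]]'; python3 go.py .4783 -.1475 .018 2.9
```

```text
t: 13.75
tool_pos: [0.4782, -0.1472, 0.0183]
tool_rot: [0.188, 1.554, -0.189]
contact_force: [0.6, 0.3, -1.6]
opening: 0.0234
t 13.75 pos [ 0.4782 -0.1472  0.0183] psi -0.241 xaxis [ 0.009 -0.002 -1.   ] yaxis [0.238 0.971 0.   ] q6 -0.21 open 0.0234 F [ 0.6  0.3 -1.6]
  SHIFT [ 0.0003 -0.0003  0.0001] TURN 0.001 dist 0.000
```

```bash
python3 -m jog '[[[0.0005,0,0,0,1],[0.0005,0,0,0,1],[0.0008,0,0,0,1],[0.0008,0,0,0,1]]]'; python3 go.py .4783 -.1475 .018 2.9
```

```text
t: 14.15
tool_pos: [0.4783, -0.1473, 0.018]
tool_rot: [0.188, 1.554, -0.189]
contact_force: [-2.3, 0.3, 4.8]
opening: 0.0232
t 14.15 pos [ 0.4783 -0.1473  0.018 ] psi -0.241 xaxis [ 0.008 -0.002 -1.   ] yaxis [0.238 0.971 0.   ] q6 -0.21 open 0.0232 F [-2.3  0.3  4.8]
  SHIFT [ 0.     -0.0002  0.    ] TURN 0.001 dist 0.000
```

Contact felt; releasing, rising and checking from above.

```bash
python3 -m jog '[[[0,0,0,0,0.4],[0,0,0,0,0.2],[0,0,0,0,-0.3],[0,0,0,0,-1],[0,0,0,0,-1],[0,0,0,0,-1],[-0.03,0,0,0,-1],[-0.08,0,0,0,-1],[-0.13,0,0,0,-1],[-0.17,0,0,0,-1],[-0.17,0,0,0,-1],[-0.17,0,0,0,-1]]]'; python3 look.py w3; python3 - <<'E'
import wfit; from wfit import *
wfit.MO['rest']=lambda h:(h[...,1]<90)&(h[...,2]>105)
wf('w3',[('rest',(.478,-.147,2.9),None),('blue',(.478,-.147,-.236),'rest')])
E
python3 go.py .476 .1565 .19 3.08
```

```text
t: 15.35
tool_pos: [0.4776, -0.1472, 0.1894]
tool_rot: [0.187, 1.551, -0.19]
contact_force: [0.2, -0.1, -0.6]
opening: 0.0856
rest [ 0.4774 -0.1473 -0.2538] [np.float64(0.955)]
blue [ 0.4775 -0.1466  2.9044] [np.float64(0.88)]
t 15.40 pos [ 0.4766 -0.1468  0.1874] psi -0.241 xaxis [ 0.008 -0.002 -1.   ] yaxis [0.238 0.971 0.   ] q6 -0.21 open 0.0852 F [-0.7 -0.5 -1.1]
  SHIFT [-0.0031  0.2944 -0.0728] TURN -0.179 dist 0.303
```

View pics/w3_fit.png

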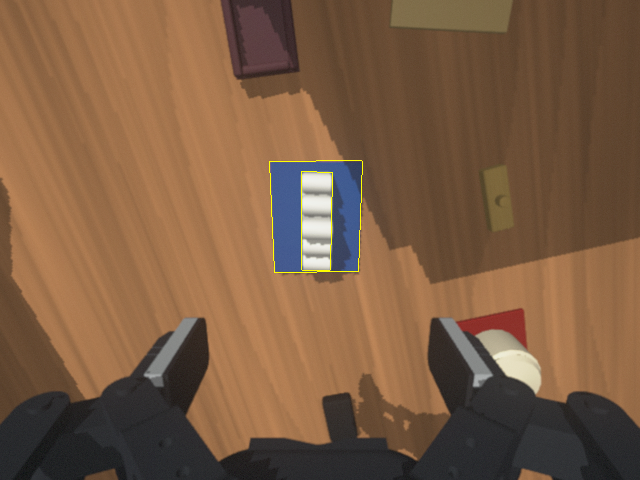

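Rest at (316,222) stands central on the blue tile, within about 1 mm. Next is the broad seal.

```bash
python3 -m jog '[[[-0.003,0.294,-0.073,-0.18,-1],[-0.003,0.294,-0.073,-0.18,-1],[-0.003,0.294,-0.073,-0.18,-1],[-0.003,0.294,-0.073,-0.18,-1],[-0.003,0.294,-0.073,-0.18,-1],[-0.003,0.294,-0.073,-0.18,-1],[-0.003,0.294,-0.073,-0.18,-1],[-0.003,0.294,-0.073,-0.18,-1],[-0.003,0.294,-0.073,-0.18,-1]]]'; python3 look.py w4; python3 - <<'E'
import wfit; from wfit import *
wfit.MO['broad']=lambda h:(h[...,1]<65)&(h[...,2]>75)
wf('w4',[('broad',(.476,.1565,3.08),None)])
E
python3 go.py .476 .1565 .012 3.08
```

```text
t: 16.3
tool_pos: [0.475, 0.1553, 0.1882]
tool_rot: [0.046, 1.565, -0.05]
contact_force: [-0.1, -0.3, 0.1]
opening: 0.0855
broad [ 0.4767  0.1556 -0.035 ] [np.float64(0.951)]
t 16.35 pos [0.4753 0.155  0.1886] psi -0.062 xaxis [ 0.006 -0.002 -1.   ] yaxis [ 0.062  0.998 -0.002] q6 0.23 open 0.0848 F [-0.2  0.3  0.2]
  SHIFT [ 0.1766  0.0019 -0.0004] TURN -0.001 dist 0.177
```

View pics/w4_fit.png

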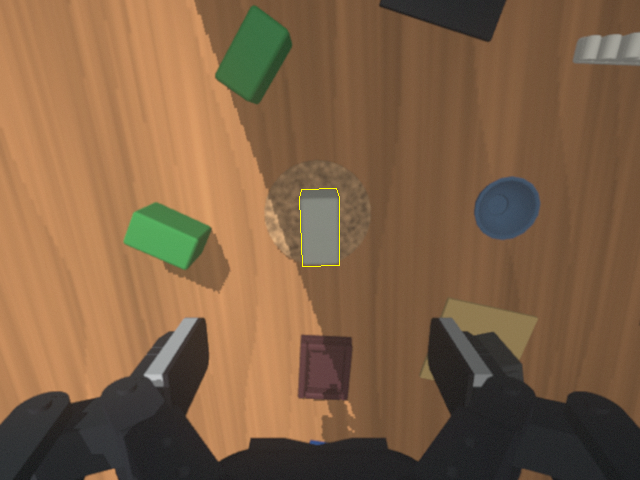

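```bash
python3 -m jog '[[[0.05,0.001,0.001,-0.01,-1],[0.09,0.001,0.001,-0.01,-1],[0.12,0.001,0.001,-0.01,-1],[0.14,0.001,0.001,-0.01,-1],[0.155,0.001,0.001,-0.01,-1],[0.165,0.001,0.001,-0.01,-1],[0.172,0.001,0.001,-0.01,-1],[0.176,0.001,0.001,-0.01,-1],[0.177,0.001,0.001,-0.01,-1],[0.177,0.001,0.001,-0.01,-1]]]' 50; python3 go.py .4765 .156 .012 3.095
```

```text
t: 17.35
tool_pos: [0.4779, 0.1555, 0.0121]
tool_rot: [0.04, 1.564, -0.043]
contact_force: [-0.2, 1.3, -0.2]
opening: 0.0855
t 17.35 pos [0.4779 0.1555 0.0121] psi -0.052 xaxis [ 0.007 -0.002 -1.   ] yaxis [ 0.052  0.999 -0.002] q6 0.22 open 0.0855 F [-0.2  1.3 -0.2]
  SHIFT [ 0.0001  0.0004 -0.0014] TURN -0.006 dist 0.001
```

```bash
python3 -m jog '[[[0,0,-0.001,-0.005,-0.5],[0,0,-0.001,-0.005,0],[0,0,-0.001,-0.005,0.4],[0,0,-0.001,-0.005,1],[0,0,-0.001,-0.005,1],[0,0,-0.001,-0.005,1],[0,0,-0.001,-0.005,1],[0,0,-0.001,-0.005,1],[0,0,-0.001,-0.005,1]]]' 50; python3 go.py .5876 .3435 .12 2.807
```

```text
t: 18.25
tool_pos: [0.4772, 0.1556, 0.0125]
tool_rot: [0.036, 1.563, -0.039]
contact_force: [-0.3, -0.7, 3.4]
opening: 0.0293
t 18.25 pos [0.4772 0.1556 0.0125] psi -0.047 xaxis [ 0.007 -0.002 -1.   ] yaxis [ 0.047  0.999 -0.002] q6 0.22 open 0.0293 F [-0.3 -0.7  3.4]
  SHIFT [-0.107   0.1927  0.1021] TURN 0.287 dist 0.243
```

```bash
python3 -m jog '[[[-0.02,0,0,0,1],[-0.05,0,0,0,1],[-0.08,0,0,0,1],[-0.107,0.03,0.01,0.05,1],[-0.107,0.07,0.03,0.15,1],[-0.107,0.12,0.06,0.25,1],[-0.107,0.16,0.085,0.287,1],[-0.107,0.18,0.097,0.287,1],[-0.107,0.193,0.102,0.287,1],[-0.107,0.193,0.102,0.287,1],[-0.107,0.193,0.102,0.287,1]]]'; python3 go.py .588 .344 .0125 2.807
```

```text
t: 19.35
tool_pos: [0.5864, 0.3429, 0.1188]
tool_rot: [0.26, 1.549, -0.264]
contact_force: [-1.0, -0.2, -0.8]
opening: 0.0298
t 19.35 pos [0.5864 0.3429 0.1188] psi -0.334 xaxis [ 0.005 -0.004 -1.   ] yaxis [ 0.328  0.945 -0.002] q6 0.76 open 0.0298 F [-1.  -0.2 -0.8]
  SHIFT [0.1063 0.0018 0.0005] TURN 0.0 dist 0.106
```

```bash
python3 -m jog '[[[0.03,0.0015,0,0,1],[0.06,0.0015,0,0,1],[0.08,0.0015,0,0,1],[0.09,0.0015,0,0,1],[0.097,0.0015,0,0,1],[0.1,0.0015,0,0,1],[0.102,0.0015,0,0,1],[0.103,0.0015,0,0,1],[0.104,0.0015,0,0,1],[0.104,0.0015,0,0,1]]]'; python3 go.py .588 .344 .0125 2.807
```

```text
t: 20.35
tool_pos: [0.5877, 0.3441, 0.0153]
tool_rot: [0.26, 1.549, -0.264]
contact_force: [0.4, -0.3, -3.3]
opening: 0.0294
t 20.35 pos [0.5877 0.3441 0.0153] psi -0.334 xaxis [ 0.006 -0.003 -1.   ] yaxis [ 0.328  0.945 -0.001] q6 0.76 open 0.0294 F [ 0.4 -0.3 -3.3]
  SHIFT [0.0028 0.     0.0003] TURN 0.0 dist 0.003
```

```bash
python3 -m jog '[[[0.001,0,0,0,1],[0.0015,0,0,0,1],[0.002,0,0,0,1],[0.0025,0,0,0,1],[0.0025,0,0,0,1]]]'; python3 go.py .588 .344 .0125 2.807;  python3 -m jog '[[[0.0005,0,0,0,1],[0.0005,0,0,0,1]]]'
```

```text
t: 20.85
tool_pos: [0.5877, 0.344, 0.0127]
tool_rot: [0.26, 1.549, -0.264]
contact_force: [-1.0, 0.8, -1.8]
opening: 0.0294
t 20.85 pos [0.5877 0.344  0.0127] psi -0.334 xaxis [ 0.006 -0.003 -1.   ] yaxis [ 0.328  0.945 -0.001] q6 0.76 open 0.0294 F [-1.   0.8 -1.8]
  SHIFT [0.0002 0.0001 0.0003] TURN 0.0 dist 0.000
t: 21.05
tool_pos: [0.5877, 0.3441, 0.0126]
tool_rot: [0.26, 1.549, -0.264]
contact_force: [-0.8, -0.4, 0.7]
opening: 0.0293
```

```bash
python3 -m jog '[[[0.0004,0,0,0,1],[0.0004,0,0,0,1]]]'; python3 -m jog '[[[0,0,0,0,0.4],[0,0,0,0,0.2],[0,0,0,0,-0.3],[0,0,0,0,-1],[0,0,0,0,-1],[0,0,0,0,-1],[-0.03,0,0,0,-1],[-0.08,0,0,0,-1],[-0.13,0,0,0,-1],[-0.175,0,0,0,-1],[-0.175,0,0,0,-1],[-0.175,0,0,0,-1]]]'; python3 look.py w5; python3 - <<'E'
import wfit; from wfit import *
wfit.MO['broad']=lambda h:(h[...,1]<65)&(h[...,2]>85)
wfit.MP['mat']=lambda h:(h[...,2]<80)&(h[...,1]<110)
wf('w5',[('broad',(.588,.344,2.807),None),('mat',(.588,.344,1.236),'broad')])
E
python3 go.py .475 .1565 .19 0
```

```text
t: 21.25
tool_pos: [0.5877, 0.3441, 0.0126]
tool_rot: [0.26, 1.549, -0.264]
contact_force: [-1.6, -2.0, 2.2]
opening: 0.0295
t: 22.45
tool_pos: [0.5878, 0.3451, 0.19]
tool_rot: [0.262, 1.545, -0.262]
contact_force: [-0.2, -0.7, -0.6]
opening: 0.0853
broad [ 0.5876  0.3443 -0.3201] [np.float64(0.969)]
mat [0.5878 0.3433 1.235 ] [np.float64(0.961)]
t 22.50 pos [0.5866 0.3446 0.1873] psi -0.334 xaxis [ 0.005 -0.004 -1.   ] yaxis [ 0.328  0.945 -0.002] q6 0.76 open 0.0857 F [ 0.7  0.1 -1. ]
  SHIFT [-0.0026 -0.2143 -0.0437] TURN -0.334 dist 0.219
```

View pics/w5_fit.png

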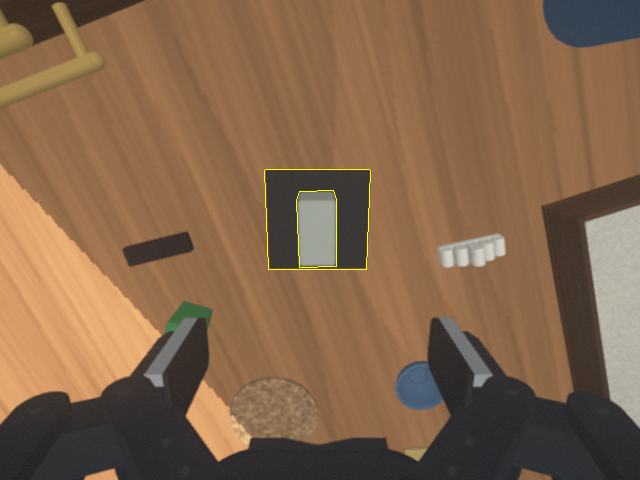

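Broad seal is central on the mat, within about 1 mm. Next I'll look at the now-empty cork on the way to the jar.

```bash
python3 -m jog '[[[-0.003,-0.214,-0.044,-0.334,-1],[-0.003,-0.214,-0.044,-0.334,-1],[-0.003,-0.214,-0.044,-0.334,-1],[-0.003,-0.214,-0.044,-0.334,-1],[-0.003,-0.214,-0.044,-0.334,-1],[-0.003,-0.214,-0.044,-0.334,-1],[-0.003,-0.214,-0.044,-0.334,-1],[-0.003,-0.214,-0.044,-0.334,-1]]]'; python3 look.py w6; python3 - <<'E'
from wfit import *
d=pickle.load(open('pics/w6.pkl','rb')); im=np.ascontiguousarray(d['color'][:,:,::-1])
q=proj(d,place(cyl(.047,.005,.005),(.475,.1565,0),0)); u=q.mean(0).astype(int)
o=u-70; cr=cv2.resize(im[o[1]:o[1]+140,o[0]:o[0]+140],(560,560),interpolation=cv2.INTER_CUBIC)
cv2.polylines(cr,[((q-o+.5)*4-.5).round().astype(np.int32)],True,(0,255,255),1)
cv2.imwrite('pics/w6c.png',cr); print(o)
E
python3 go.py .610 -.3175 .19 0
```

```text
t: 23.3
tool_pos: [0.4748, 0.1575, 0.1894]
tool_rot: [-0.003, 1.567, -0.002]
contact_force: [0.5, -0.7, 0.2]
opening: 0.0853
[249 149]
t 23.35 pos [0.475  0.1576 0.1896] psi 0.001 xaxis [ 0.004 -0.004 -1.   ] yaxis [-0.001  1.    -0.004] q6 0.17 open 0.0854 F [-0.2  0.9  0.7]
  SHIFT [ 0.0019 -0.4752  0.1346] TURN 0.001 dist 0.494
```

View pics/w6c.png

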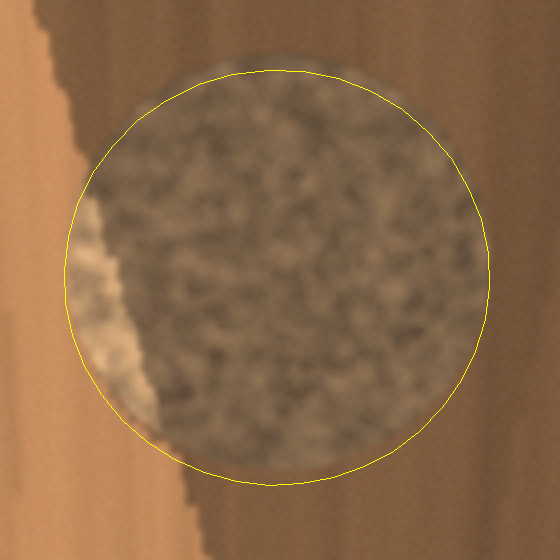

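```bash
python3 - <<'E'
from wfit import *
d=pickle.load(open('pics/w6.pkl','rb')); cal['wrist']=d
IM={'wrist':np.ascontiguousarray(d['color'][:,:,::-1]),'top':cv2.imread('pics/top0.png'),'side':cv2.imread('pics/side0.png')}
W=[]
for n,im in IM.items():
    r=[]
    for c in((.475,.1565),(.4755,.1595)):
        q=proj(cal[n],place(cyl(.047,0,.005),(*c,0),0)); u=q.mean(0).astype(int); w=int(np.ptp(q,0).max()*.6)
        o=u-w; s=266/(2*w)
        cr=cv2.normalize(cv2.resize(im[o[1]:o[1]+2*w,o[0]:o[0]+2*w],(266,266),interpolation=cv2.INTER_CUBIC),None,0,255,cv2.NORM_MINMAX)
        cr=cv2.convertScaleAbs(cr,alpha=1.3)
        cv2.polylines(cr,[cv2.convexHull(((q-o+.5)*s-.5).round().astype(np.int32))],True,(0,255,255),1); r.append(cr)
    W.append(np.vstack(r))
cv2.imwrite('pics/cork3.png',np.hstack(W))
E
```

```text
(no output)
```

View pics/cork3.png

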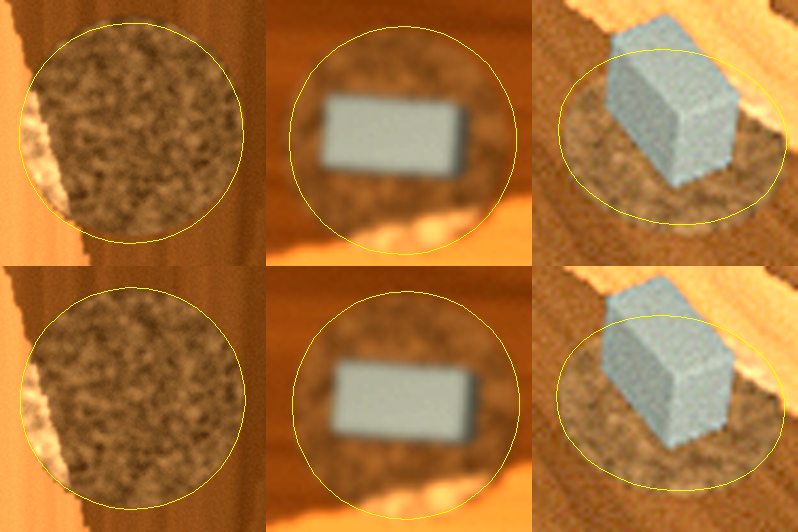

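```bash
python3 - <<'E'
from wfit import *
d=pickle.load(open('pics/w6.pkl','rb')); cal['wrist']=d
IM={'wrist':np.ascontiguousarray(d['color'][:,:,::-1]),'top':cv2.imread('pics/top0.png'),'side':cv2.imread('pics/side0.png')}
# radial edge search: for each angle, edge radius where S/H step strongest
for n,im in IM.items():
    h=cv2.cvtColor(cv2.GaussianBlur(im,(0,0),1.2),cv2.COLOR_BGR2LAB).astype(np.float32)
    S=h[...,2]-128+0.0
    def cost(p):
        t=np.linspace(0,2*np.pi,120,endpoint=False)
        def ring(r): 
            q=proj(cal[n],np.c_[p[0]+r*np.cos(t),p[1]+r*np.sin(t),np.full(120,.005)]).astype(np.float32)
            return cv2.remap(S,q[:,0].copy(),q[:,1].copy(),cv2.INTER_LINEAR).ravel()
        g=ring(.0495)-ring(.0445)
        return -np.median(g)-np.mean(np.clip(g,-5,8))
    best=min(((cost((x,y)),x,y) for x in np.arange(.465,.487,.0005) for y in np.arange(.148,.17,.0005)))
    print(n,best)
E
```

```text
wrist (np.float32(-8.143888), np.float64(0.47550000000000003), np.float64(0.16))
top (np.float32(-6.151473), np.float64(0.47300000000000003), np.float64(0.1595))
side (np.float32(-6.337817), np.float64(0.47850000000000004), np.float64(0.164))
```

```bash
python3 -m jog '[[[0.002,-0.475,0.135,0,-1],[0.002,-0.475,0.135,0,-1],[0.002,-0.475,0.135,0,-1],[0.002,-0.475,0.135,0,-1],[0.002,-0.475,0.135,0,-1],[0.002,-0.475,0.135,0,-1],[0.002,-0.475,0.135,0,-1],[0.002,-0.475,0.135,0,-1],[0.002,-0.475,0.135,0,-1],[0.002,-0.475,0.135,0,-1],[0.002,-0.475,0.135,0,-1],[0.002,-0.475,0.135,0,-1]]]'; python3 go.py .610 -.3175 .19 0;python3 -m jog '[[[0.002,0,0,0,-1],[0.002,0,0,0,-1]]]'; python3 look.py w7; python3 - <<'E'
import wfit; from wfit import *
wf('w7',[('jar',(.610,-.3175,0),None),('red',(.609,-.321,0),'jar')])
E
python3 go.py .610 -.3175 .012 0
```

```text
t: 24.55
tool_pos: [0.6109, -0.3174, 0.1885]
tool_rot: [-0.002, 1.568, -0.001]
contact_force: [-0.1, -0.0, 0.7]
opening: 0.0853
t 24.55 pos [ 0.6109 -0.3174  0.1885] psi 0.000 xaxis [ 0.003 -0.002 -1.   ] yaxis [-0.     1.    -0.002] q6 -0.59 open 0.0853 F [-0.1 -0.   0.7]
  SHIFT [-0.0015 -0.0001 -0.0009] TURN 0.0 dist 0.002
t: 24.75
tool_pos: [0.611, -0.3157, 0.1857]
tool_rot: [-0.003, 1.569, 0.001]
contact_force: [0.7, -0.8, 0.1]
opening: 0.085
jar [ 0.6105 -0.3169  0.1504] [np.float64(0.971)]
red [ 0.6277 -0.4437  2.0667] [np.float64(0.971)]
t 24.80 pos [ 0.6109 -0.3158  0.186 ] psi 0.002 xaxis [ 0.002 -0.001 -1.   ] yaxis [-0.002  1.    -0.001] q6 -0.59 open 0.0856 F [-0.3  0.4  0.2]
  SHIFT [ 0.174  -0.0014 -0.0013] TURN 0.002 dist 0.174
```

View pics/w7_fit.png

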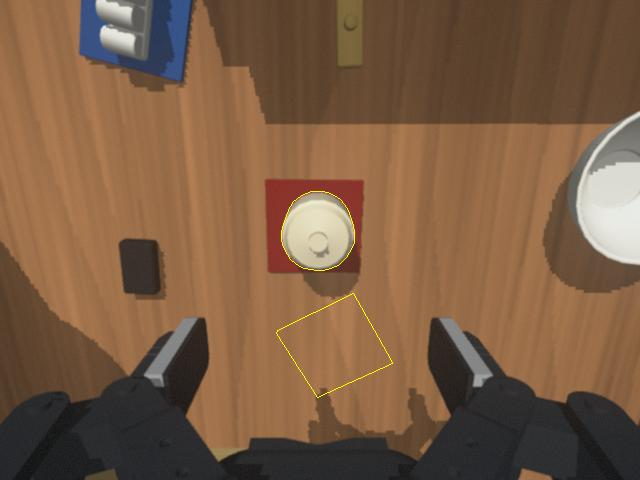

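Jar at (318,231) on red plate. The red mask failed in this light, so I'll redo it with the plate empty.

```bash
python3 -m jog '[[[0.05,-0.0014,-0.001,0,-1],[0.09,-0.0014,-0.001,0,-1],[0.12,-0.0014,-0.001,0,-1],[0.14,-0.0014,-0.001,0,-1],[0.155,-0.0014,-0.001,0,-1],[0.165,-0.0014,-0.001,0,-1],[0.171,-0.0014,-0.001,0,-1],[0.174,-0.0014,-0.001,0,-1],[0.174,-0.0014,-0.001,0,-1],[0.174,-0.0014,-0.001,0,-1]]]' 40; python3 go.py .6105 -.317 .012 0
```

```text
t: 25.8
tool_pos: [0.6109, -0.3179, 0.0132]
tool_rot: [-0.004, 1.567, -0.0]
contact_force: [0.2, -0.3, -0.6]
opening: 0.0857
t 25.80 pos [ 0.6109 -0.3179  0.0132] psi 0.002 xaxis [ 0.003 -0.002 -1.   ] yaxis [-0.002  1.    -0.002] q6 -0.59 open 0.0857 F [ 0.2 -0.3 -0.6]
  SHIFT [ 0.0012  0.0009 -0.0004] TURN 0.002 dist 0.002
```

```bash
python3 -m jog '[[[0.001,0.001,0,0,-1],[0.001,0.001,0,0,-0.6],[0.001,0.001,0,0,-0.2],[0.001,0.001,0,0,0.2],[0.001,0.001,0,0,1],[0.001,0.001,0,0,1],[0.001,0.001,0,0,1],[0.001,0.001,0,0,1],[0.001,0.001,0,0,1]]]' 40; python3 go.py .4755 .160 .13 0
```

```text
t: 26.7
tool_pos: [0.6114, -0.3172, 0.0128]
tool_rot: [-0.004, 1.566, -0.001]
contact_force: [0.7, -0.4, 4.8]
opening: 0.0546
t 26.70 pos [ 0.6114 -0.3172  0.0128] psi 0.002 xaxis [ 0.004 -0.003 -1.   ] yaxis [-0.002  1.    -0.003] q6 -0.59 open 0.0546 F [ 0.7 -0.4  4.8]
  SHIFT [-0.1192  0.4771 -0.1343] TURN 0.002 dist 0.510
```

```bash
python3 -m jog '[[[-0.02,0,0,0,1],[-0.05,0,0,0,1],[-0.08,0,0,0,1],[-0.11,0.02,-0.005,0,1],[-0.118,0.06,-0.02,0,1],[-0.118,0.11,-0.035,0,1],[-0.118,0.16,-0.05,0,1],[-0.118,0.21,-0.065,0,1],[-0.118,0.26,-0.08,0,1],[-0.118,0.31,-0.095,0,1],[-0.118,0.36,-0.11,0,1],[-0.118,0.41,-0.12,0,1]]]'; python3 go.py .4755 .160 .13 0
```

```text
t: 27.9
tool_pos: [0.4907, 0.0807, 0.1274]
tool_rot: [-0.004, 1.569, -0.001]
contact_force: [1.4, -0.2, -1.4]
opening: 0.0548
t 27.90 pos [0.4907 0.0807 0.1274] psi 0.002 xaxis [ 0.002 -0.003 -1.   ] yaxis [-0.002  1.    -0.003] q6 0.01 open 0.0548 F [ 1.4 -0.2 -1.4]
  SHIFT [-0.0028  0.0793 -0.0151] TURN 0.002 dist 0.081
```

```bash
python3 -m jog '[[[0,0.04,-0.008,0,1],[0,0.065,-0.012,0,1],[0,0.079,-0.015,0,1],[0.02,0.079,-0.015,0,1],[0.05,0.079,-0.015,0,1],[0.08,0.079,-0.015,0,1],[0.095,0.079,-0.015,0,1],[0.104,0.079,-0.015,0,1],[0.108,0.079,-0.015,0,1],[0.11,0.079,-0.015,0,1],[0.111,0.079,-0.015,0,1],[0.111,0.079,-0.015,0,1]]]'; python3 go.py .4755 .160 .0128 0
```

```text
t: 29.1
tool_pos: [0.4765, 0.1594, 0.017]
tool_rot: [-0.003, 1.568, -0.001]
contact_force: [0.0, -0.2, -1.2]
opening: 0.0546
t 29.10 pos [0.4765 0.1594 0.017 ] psi 0.002 xaxis [ 0.003 -0.003 -1.   ] yaxis [-0.002  1.    -0.003] q6 0.18 open 0.0546 F [ 0.  -0.2 -1.2]
  SHIFT [ 0.0042  0.0006 -0.001 ] TURN 0.002 dist 0.004
```

```bash
python3 -m jog '[[[0.001,0.0006,-0.001,0,1],[0.002,0.0006,-0.001,0,1],[0.003,0.0006,-0.001,0,1],[0.004,0.0006,-0.001,0,1],[0.004,0.0006,-0.001,0,1],[0.0042,0.0006,-0.001,0,1]]]'; python3 go.py .4755 .160 .0128 0;  python3 -m jog '[[[0.0005,0,0,0,1],[0.0005,0,0,0,1]]]'
```

```text
t: 29.7
tool_pos: [0.4755, 0.16, 0.0128]
tool_rot: [-0.004, 1.568, -0.001]
contact_force: [0.6, 0.6, -0.7]
opening: 0.055
t 29.70 pos [0.4755 0.16   0.0128] psi 0.002 xaxis [ 0.003 -0.003 -1.   ] yaxis [-0.002  1.    -0.003] q6 0.18 open 0.0550 F [ 0.6  0.6 -0.7]
  SHIFT [-0. -0.  0.] TURN 0.002 dist 0.000
t: 29.9
tool_pos: [0.4755, 0.16, 0.0128]
tool_rot: [-0.004, 1.568, -0.001]
contact_force: [-3.7, -0.9, 4.0]
opening: 0.0547
```

Contact. Releasing, rising and checking; the fixed views will also give the red plate.

```bash
python3 -m jog '[[[0,0,0,0,0.1],[0,0,0,0,-0.1],[0,0,0,0,-0.5],[0,0,0,0,-1],[0,0,0,0,-1],[0,0,0,0,-1],[-0.03,0,0,0,-1],[-0.08,0,0,0,-1],[-0.13,0,0,0,-1],[-0.175,0,0,0,-1],[-0.175,0,0,0,-1],[-0.175,0,0,0,-1]]]'; python3 look.py w8; python3 - <<'E'
import wfit; from wfit import *
R=wf('w8',[('jar',(.4755,.16,0),None)])
im=cv2.imread('pics/w8_fit.png'); d=pickle.load(open('pics/w8.pkl','rb'))
h=cv2.convexHull(proj(d,place(PL['cork'],(.4755,.16,0),0)).round().astype(np.int32)); cv2.polylines(im,[h],True,(0,255,255),1); cv2.imwrite('pics/w8_fit.png',im)
ims={n:np.ascontiguousarray(imaging.get_image(n)['color'][:,:,::-1]) for n in('top','side')}
for n in ims: cv2.imwrite(f'pics/{n}1.png',ims[n])
hs={n:cv2.cvtColor(v,cv2.COLOR_BGR2HSV) for n,v in ims.items()}
fn=lambda h:((h[...,0]<7)|(h[...,0]>172))&(h[...,1]>200)
for v in(('top',),('side',)): print('red',v,fit(PL['red'],np.array([.609,-.321,0]),0,hs,fn,v))
E
python3 go.py .6245 .016 .19 .185
```

```text
t: 31.1
tool_pos: [0.4759, 0.1607, 0.1894]
tool_rot: [-0.003, 1.565, -0.001]
contact_force: [-0.9, 0.1, -0.6]
opening: 0.0853
jar [0.4682 0.1722 0.1952] [np.float64(0.56)]
red ('top',) (array([ 0.60595031, -0.32185844, -0.00806562]), [np.float64(0.928)])
red ('side',) (array([ 0.60931251, -0.32001972, -0.03556669]), [np.float64(0.882)])
t 31.25 pos [0.4738 0.1603 0.1854] psi 0.002 xaxis [-0.001 -0.004 -1.   ] yaxis [-0.002  1.    -0.004] q6 0.18 open 0.0855 F [-1.3 -0.4 -1.2]
  SHIFT [-0.0043 -0.1445  0.1505] TURN -0.183 dist 0.209
```

View pics/w8_fit.png

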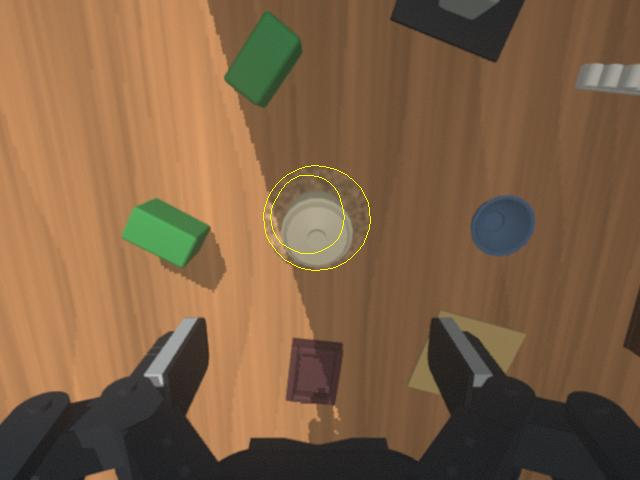

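View pics/top1.png

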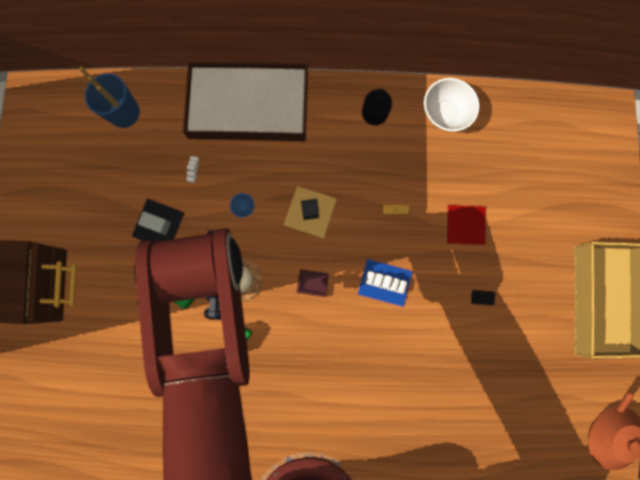

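```bash
python3 - <<'E'
import wfit; from wfit import *
d=pickle.load(open('pics/w8.pkl','rb'));h=cv2.cvtColor(np.ascontiguousarray(d['color'][:,:,::-1]),cv2.COLOR_BGR2HSV)
print('jar',h[240,317],h[222,300],h[200,318],'cork',h[185,318],h[200,360])
wfit.MO['jar']=lambda h:(h[...,1]<75)&(h[...,2]>105)
wf('w8',[('jar',(.4755,.16,0),None)])
d=pickle.load(open('pics/w7.pkl','rb'));h=cv2.cvtColor(np.ascontiguousarray(d['color'][:,:,::-1]),cv2.COLOR_BGR2HSV)
print('red',h[190,275],h[265,275],h[190,355])
wfit.MO['jar']=lambda h:(h[...,1]<110)&(h[...,2]>75)
wfit.MP['red']=lambda h:((h[...,0]<6)|(h[...,0]>172))&(h[...,1]>150)
wf('w7',[('jar',(.610,-.317,0),None),('red',(.609,-.321,0),'jar')])
d=pickle.load(open('pics/w8.pkl','rb')); im=cv2.imread('pics/w8_fit.png')
hh=cv2.convexHull(proj(d,place(PL['cork'],(.4755,.16,0),0)).round().astype(np.int32)); cv2.polylines(im,[hh],True,(0,255,255),1)
a=im[150:290,240:390]; b=cv2.imread('pics/w7_fit.png')[150:290,240:390]
cv2.imwrite('pics/w78.png',np.hstack([cv2.resize(x,(400,373),interpolation=cv2.INTER_CUBIC) for x in(a,b)]))
E
```

```text
jar [ 23  52 168] [ 21  48 171] [ 22  50 170] cork [ 14 101 137] [ 14 100 122]
jar [0.4753 0.1604 0.0369] [np.float64(0.956)]
red [  2 178 139] [  3 174 135] [  3 174 136]
jar [ 0.6106 -0.3169  0.1596] [np.float64(0.971)]
red [ 0.6072 -0.3228  1.5721] [np.float64(0.908)]
```

View pics/w78.png

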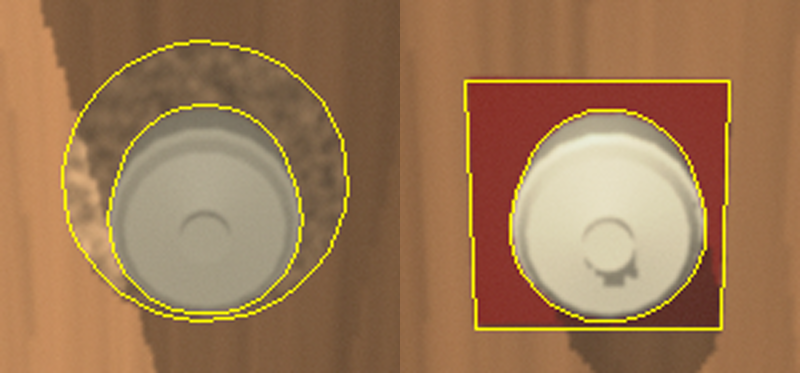

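Jar is within 1 mm of the cork's centre. Now the tall seal, bamboo to red plate at about (.607,-.322).

```bash
python3 -m jog '[[[-0.004,-0.144,0.15,-0.183,-1],[-0.004,-0.144,0.15,-0.183,-1],[-0.004,-0.144,0.15,-0.183,-1],[-0.004,-0.144,0.15,-0.183,-1],[-0.004,-0.144,0.15,-0.183,-1],[-0.004,-0.144,0.15,-0.183,-1],[-0.004,-0.144,0.15,-0.183,-1],[-0.004,-0.144,0.15,-0.183,-1]]]'; python3 look.py w9; python3 - <<'E'
from wfit import *
wf('w9',[('tall',(.6245,.016,.185),None)])
E
python3 go.py .6245 .016 .02 .185
```

```text
t: 32.05
tool_pos: [0.6227, 0.0179, 0.1889]
tool_rot: [-0.149, 1.569, 0.144]
contact_force: [-0.5, 0.8, -0.6]
opening: 0.0854
tall [0.6245 0.0163 0.1876] [np.float64(0.913)]
t 32.10 pos [0.6229 0.0179 0.1894] psi 0.186 xaxis [-0.002 -0.003 -1.   ] yaxis [-0.185  0.983 -0.003] q6 -0.27 open 0.0853 F [-0.7  0.3  0.8]
  SHIFT [ 0.1694 -0.0016  0.0016] TURN 0.001 dist 0.169
```

View pics/w9_fit.png

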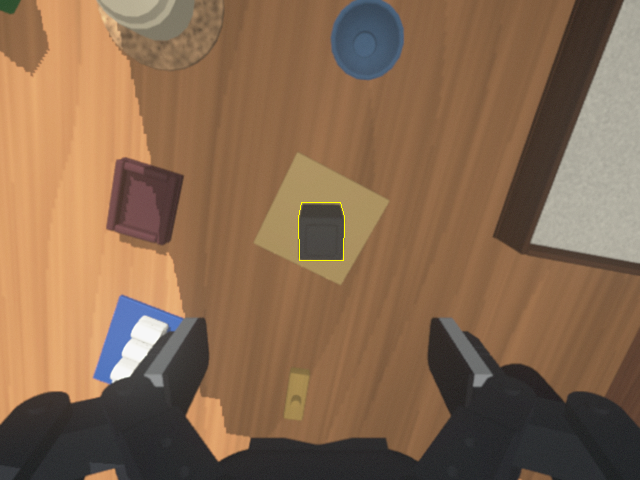

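Tall seal upright at (321,232) on the bamboo, aligned with the jaws.

```bash
python3 -m jog '[[[0.05,-0.0015,0.0015,0,-1],[0.09,-0.0015,0.0015,0,-1],[0.12,-0.0015,0.0015,0,-1],[0.14,-0.0015,0.0015,0,-1],[0.155,-0.0015,0.0015,0,-1],[0.163,-0.0015,0.0015,0,-1],[0.168,-0.0015,0.0015,0,-1],[0.1695,-0.0015,0.0015,0,-1],[0.1695,-0.0015,0.0015,0,-1],[0.1695,-0.0015,0.0015,0,-1]]]' 40; python3 go.py .6245 .016 .02 .185
```

```text
t: 33.1
tool_pos: [0.6252, 0.016, 0.021]
tool_rot: [-0.149, 1.566, 0.143]
contact_force: [-0.5, 0.6, 0.2]
opening: 0.0854
t 33.10 pos [0.6252 0.016  0.021 ] psi 0.186 xaxis [-0.    -0.004 -1.   ] yaxis [-0.185  0.983 -0.003] q6 -0.28 open 0.0854 F [-0.5  0.6  0.2]
  SHIFT [ 0.001   0.0001 -0.0007] TURN 0.001 dist 0.001
```

```bash
python3 -m jog '[[[0.001,0,-0.0007,0,-0.5],[0.001,0,-0.0007,0,0],[0.001,0,-0.0007,0,0.3],[0.001,0,-0.0007,0,1],[0.001,0,-0.0007,0,1],[0.001,0,-0.0007,0,1],[0.001,0,-0.0007,0,1],[0.001,0,-0.0007,0,1],[0.001,0,-0.0007,0,1]]]' 40; python3 go.py .607 -.322 .12 0
```

```text
t: 34.0
tool_pos: [0.6248, 0.0159, 0.0203]
tool_rot: [-0.149, 1.566, 0.143]
contact_force: [0.3, 0.8, 2.2]
opening: 0.0334
t 34.00 pos [0.6248 0.0159 0.0203] psi 0.186 xaxis [ 0.    -0.004 -1.   ] yaxis [-0.185  0.983 -0.004] q6 -0.28 open 0.0334 F [0.3 0.8 2.2]
  SHIFT [-0.0985 -0.3291 -0.08  ] TURN 0.186 dist 0.353
```

```bash
python3 -m jog '[[[-0.02,0,0,0,1],[-0.05,0,0,0,1],[-0.08,-0.01,0,0,1],[-0.099,-0.05,-0.01,0.03,1],[-0.099,-0.1,-0.02,0.08,1],[-0.099,-0.15,-0.035,0.12,1],[-0.099,-0.2,-0.05,0.16,1],[-0.099,-0.25,-0.06,0.186,1],[-0.099,-0.29,-0.07,0.186,1],[-0.099,-0.329,-0.08,0.186,1],[-0.099,-0.329,-0.08,0.186,1],[-0.099,-0.329,-0.08,0.186,1]]]'; python3 go.py .607 -.322 .0203 0
```

```text
t: 35.2
tool_pos: [0.6061, -0.3222, 0.1192]
tool_rot: [-0.0, 1.572, -0.003]
contact_force: [-0.1, 0.2, -1.2]
opening: 0.0335
t 35.20 pos [ 0.6061 -0.3222  0.1192] psi -0.002 xaxis [-0.001 -0.002 -1.   ] yaxis [ 0.002  1.    -0.002] q6 -0.59 open 0.0335 F [-0.1  0.2 -1.2]
  SHIFT [0.0989 0.0004 0.001 ] TURN -0.002 dist 0.099
```

```bash
python3 -m jog '[[[0.03,0.0004,0.001,0,1],[0.06,0.0004,0.001,0,1],[0.08,0.0004,0.001,0,1],[0.088,0.0004,0.001,0,1],[0.093,0.0004,0.001,0,1],[0.096,0.0004,0.001,0,1],[0.097,0.0004,0.001,0,1],[0.0975,0.0004,0.001,0,1],[0.098,0.0004,0.001,0,1],[0.098,0.0004,0.001,0,1]]]'; python3 go.py .607 -.322 .0203 0
```

```text
t: 36.2
tool_pos: [0.6072, -0.3223, 0.0218]
tool_rot: [-0.001, 1.571, -0.003]
contact_force: [-1.1, -0.5, -1.9]
opening: 0.0334
t 36.20 pos [ 0.6072 -0.3223  0.0218] psi -0.002 xaxis [-0.001 -0.002 -1.   ] yaxis [ 0.002  1.    -0.002] q6 -0.59 open 0.0334 F [-1.1 -0.5 -1.9]
  SHIFT [ 0.0015  0.0003 -0.0002] TURN -0.002 dist 0.002
```

```bash
python3 -m jog '[[[0.0005,0,0,0,1],[0.001,0,0,0,1],[0.0015,0,0,0,1],[0.0015,0,0,0,1]]]'; python3 -m jog '[[[0.0005,0,0,0,1],[0.0005,0,0,0,1]]]'
```

```text
t: 36.6
tool_pos: [0.6073, -0.3224, 0.0203]
tool_rot: [-0.0, 1.571, -0.003]
contact_force: [-0.2, -0.2, -1.2]
opening: 0.0335
t: 36.8
tool_pos: [0.6073, -0.3224, 0.0203]
tool_rot: [-0.0, 1.572, -0.003]
contact_force: [-2.2, 1.1, 1.7]
opening: 0.0337
```

```bash
python3 -m jog '[[[0.0003,0,0,0,1],[0.0003,0,0,0,1]]]'; python3 -m jog '[[[0,0,0,0,0.3],[0,0,0,0,0.1],[0,0,0,0,-0.3],[0,0,0,0,-1],[0,0,0,0,-1],[0,0,0,0,-1],[-0.03,0,0,0,-1],[-0.08,0,0,0,-1],[-0.13,0,0,0,-1],[-0.17,0,0,0,-1],[-0.17,0,0,0,-1],[-0.17,0,0,0,-1]]]'; python3 look.py w10; python3 - <<'E'
import wfit; from wfit import *
wfit.MP['red']=lambda h:((h[...,0]<6)|(h[...,0]>172))&(h[...,1]>150)
wf('w10',[('tall',(.607,-.322,0),None),('red',(.607,-.322,0),'tall')])
E
```

```text
t: 37.0
tool_pos: [0.6073, -0.3224, 0.0203]
tool_rot: [-0.0, 1.572, -0.003]
contact_force: [-2.6, 1.3, 2.9]
opening: 0.0332
t: 38.2
tool_pos: [0.6081, -0.3224, 0.1923]
tool_rot: [-0.002, 1.569, -0.005]
contact_force: [-0.5, -0.5, -1.6]
opening: 0.0856
tall [ 0.6066 -0.322  -0.0025] [np.float64(0.91)]
red [ 0.6072 -0.3226 -0.0163] [np.float64(0.961)]
```

View pics/w10_fit.png

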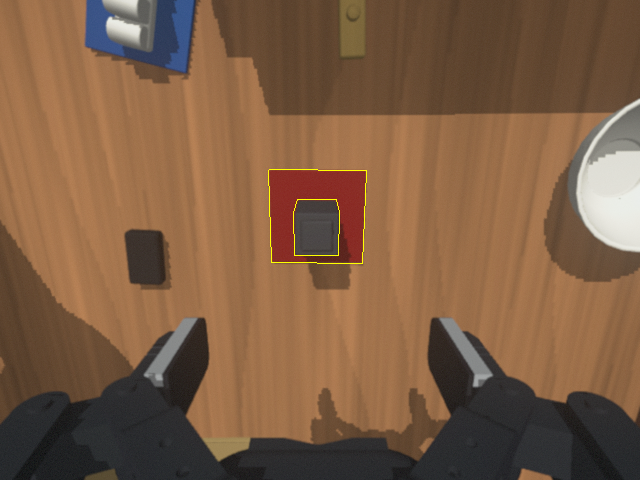

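Seal at (316,228) is central on the red plate. Final check in the fixed views.

```bash
python3 - <<'E'
from h import *
for n in('top','side'): cv2.imwrite(f'pics/{n}2.png',imaging.get_image(n)['color'][:,:,::-1])
a,b=cv2.imread('pics/top2.png'),cv2.imread('pics/side2.png')
cv2.imwrite('pics/final.png',np.vstack([cv2.resize(a[160:330,100:520],(741,300)),cv2.resize(b[150:430,150:500],(375,300)) if 0 else cv2.copyMakeBorder(cv2.resize(b[150:430,150:500],(375,300)),0,0,0,366,cv2.BORDER_CONSTANT)]))
E
```

```text
(no output)
```

View pics/final.png

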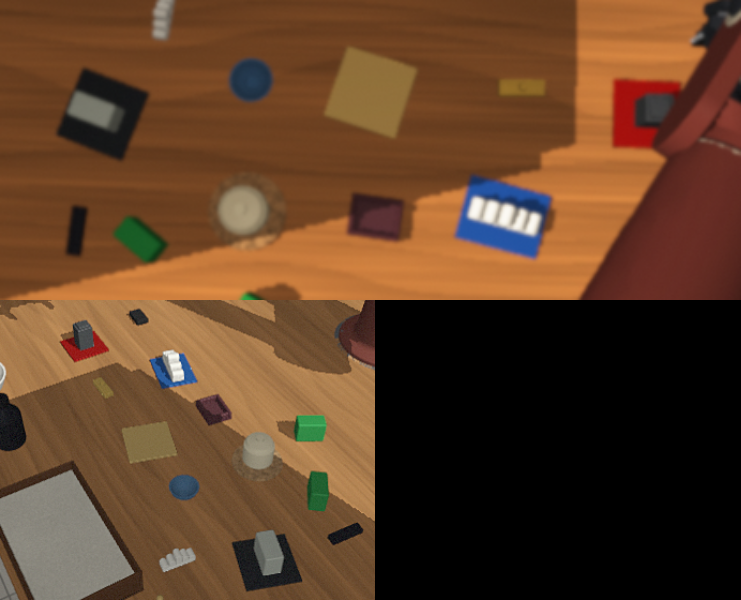

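View pics/side2.png

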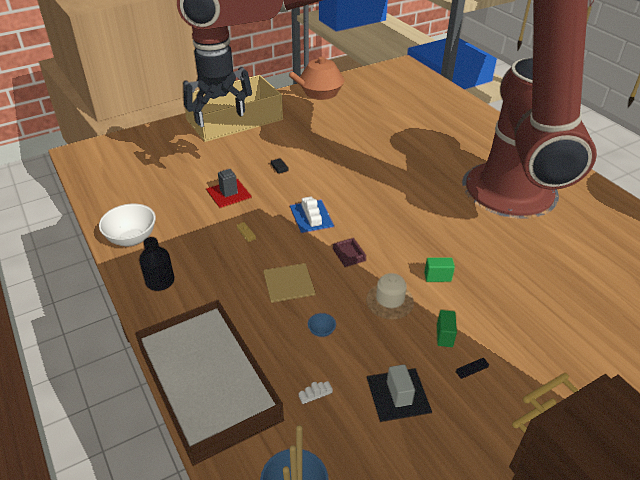

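The side view shows all four upright on their own places: seal (228,183) on red, rest (311,212) on blue, jar (390,290) on cork, broad seal (400,387) on the mat. The bamboo is empty and the gripper clear. Handing in.

```bash
python3 -c "
from station import ctrl
print(ctrl.finish_job(), ctrl.get_obs()['t'])"
```

```text
the job is handed in; nothing more can be done
the job is handed in; nothing more can be done
```

I handed the job in just after 38 s on the robot's clock, with all four things on their own places, upright and released. I parked the tall seal on the bamboo board, then moved the brush rest to the blue tile, the broad seal to the mat, the jar to the cork and the tall seal to the red plate. I lowered each one until the wrist felt contact, reading at most about 6 N, before opening the fingers.

- **Final positions:** the wrist-camera check after each placing put every item within about 1 mm of its place's centre. The last side view shows all four standing, the gripper clear and the bamboo board empty. Each wrist check used the same camera for the thing and its place, so 1 mm is how well they agree with each other; the calibration itself is good to about 2 mm.
- **Disagreements:** the side camera read 2–3 mm off the other two. For the cork's centre it read about 4 mm off, so I used the wrist and top readings.
- **Mended on the way:** my first colour masks failed for the mat, the red plate and the jar on the cork, so I refitted them. I mistyped the sign of one 0.02 rad turn and corrected it before grasping.

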